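Tip the turned knobs from the scoop into their box and close the boxes

TASK

Gather all the loose wooden control knobs from the bench into the aluminium scoop, carry it over the open square box, tip it nose-down to about 45 degrees so that they all slide in, then bring it level and set it squarely back on its cork mat. Close the square box with its square lid and the round tin with its round lid, both fully seated; any knob that goes astray in between must end up in the box too. Never tip the scoop as steep as 65 degrees, and do not knock over the glue bottle or the varnish jar.

Things in the scene. Friction and masses are not known exactly. Their poses are not given: they have to be found in the camera images.
- scoop (a point): Aluminium scoop, 150 x 94 mm over all, loose, about 0.25 kg; this point is the middle of its underside. x runs from the open nose (-x) to the handle (+x), y across, z up. Flat 120 x 88 mm bed (slippery, friction about 0.25: knobs start to slide at about 15 degrees), 3 mm thick, walls 18 mm high over the underside on both sides and at the back (x = +45 mm), none at the nose (x = -75 mm).
- scoop_bed (a point): Middle of the scoop's bed (upper side of the floor), where knobs lie; the bed reaches 60 mm either way along x and 44 mm along y. Same axes as the scoop.
- scoop_nose (a point): Middle of the scoop's open front edge (underside, 60 mm from the bed's middle along -x). Same axes as the scoop.
- scoop_grip (a point): Point to grip on the scoop's upright wooden handle behind the back wall, 67 mm from the scoop's middle along +x and 56 mm above the underside. The handle is a flat upright board, 12 mm thick along the scoop's x, 34 mm wide along its y, its top 78 mm over the underside; clear on both faces above the 18 mm walls. Same axes as the scoop.
- mat_centre (a point): Middle of the top of the cork mat, 220 x 150 x 3 mm, lying on the bench; x along its long side. The scoop stands on it.
- knob0 (a point): Dark wooden top-hat control knob (may be absent), 20 g: flange 32 mm across and 7 mm thick below, cylinder 24 mm across above it, 30 mm high in all; this point is on its axis half-way up (15 mm); z along its axis. At first it stands on the bench, flange down.
- knob1 (a point): Dark wooden top-hat control knob (may be absent), 20 g: flange 32 mm across and 7 mm thick below, cylinder 24 mm across above it, 30 mm high in all; this point is on its axis half-way up (15 mm); z along its axis. At first it stands on the bench, flange down.
- knob2 (a point): Dark wooden top-hat control knob (may be absent), 20 g: flange 32 mm across and 7 mm thick below, cylinder 24 mm across above it, 30 mm high in all; this point is on its axis half-way up (15 mm); z along its axis. At first it stands on the bench, flange down.
- knob3 (a point): Dark wooden top-hat control knob (may be absent), 20 g: flange 32 mm across and 7 mm thick below, cylinder 24 mm across above it, 30 mm high in all; this point is on its axis half-way up (15 mm); z along its axis. At first it stands on the bench, flange down.
- box_mouth (a point): Centre of the mouth, at rim height, of the open square wooden box: 130 x 130 mm outside, 55 mm high, walls and floor 5 mm, loose, 0.7 kg. x and y along its sides, z up.
- tin_mouth (a point): Centre of the mouth, at rim height, of the open round steel tin: 90 mm outside diameter, 55 mm high, wall 3 mm, loose, 0.7 kg, brass parts inside. z up.
- square_lid (a point): Square wooden lid of the square box, 136 x 136 mm, 0.15 kg. Plate 6 mm thick; a 113 mm square step below, 7 mm deep, enters the mouth with 3.5 mm play all round; bar handle on top 40 mm long (x), 14 mm thick (y), 27 mm high. This point is half-way up the handle, 14 mm above the plate; 27 mm above the bench when lying step down, 20 mm above the rim when seated. z up. Handle parallel to two sides.
- round_lid (a point): Round steel lid of the round tin, 94 mm diameter, 0.15 kg. Plate 6 mm thick; a 77 mm round step below, 7 mm deep, enters the mouth with 3.5 mm play all round; bar handle on top 40 mm long (x), 14 mm thick (y), 27 mm high. This point is half-way up the handle, 14 mm above the plate; 27 mm above the bench when lying step down, 20 mm above the rim when seated. z up.
- glue (a point): White glue bottle at the far side, 60 mm across, 170 mm high (base centre): leave standing.
- varnish (a point): Amber jar at the far side, 64 mm across, 90 mm high (base centre): leave standing.
Mind the look-alikes: they are no part of the job. What is shaped like the part that bears round_lid but blue is not meant.

How it is judged:
By the outcome, as a careful person would: the job done as asked, in the order asked, and still so for the second after the job is handed in, with the robot touching nothing.
Of k0, k1, k2, k3 only 2 to 4 are there at a start; the rules pass over those that are not, and their reading is None.
At some moment in a run one of k0, k1, k2, k3, slid, rlid may be knocked a few centimetres aside while the robot is not near it.
It also fails if it takes over 210 s, if anything falls off the work surface, if the arm or the gripper's body presses on something with over 40 N, if the wrist force passes 120 N, or if a joint passes its speed limit or range.

ROBOT

A 6-joint arm with a two-finger parallel gripper is mounted at the origin on the work surface. World frame = base frame: x ahead of the robot, y to its left, z up, the work surface at z = 0. Lengths are in m, angles in rad, forces in N, time in s.
With the tool pointing down it reaches from about 0.425 to 0.925 m from the base axis. Payload 12.5 kg.
Tool frame: the origin (TCP) lies on the centre line of the jaws, within the pads' length; the fingertips stand 14 mm ahead of it and the grasp point (between the pads) lies 5 mm behind it; z points along the fingers, y is the line along which they close (so a half turn about z gives the same grasp; the last joint's range is limited). The gripper opens to 85 mm and grips with 20 to 120 N. Pads are 22 mm wide; open, the fingers measure 114 mm over their backs; the gripper's body (76 mm by 85 mm) begins 54 mm behind the grasp point. The pads swing forward as they close: fully open they stand 13 mm farther back than shut.
Start: joints at [-1.412, 0.491, 1.559, -0, 1.092, -0.106], TCP at [0.164, -0.603, 0.245] pointing down, gripper open.
Joint ranges: [-3.1, 3.1], [-0.84, 2.19], [0.05, 2.79], [-1.13, 4.28], [0.06, 2.93], [-2.69, 2.69]. Speed limits (rad/s): [2.22, 2.22, 2.79, 3.14, 3.14, 3.14].

INTERFACE

Orientations are given as a unit quaternion [w, x, y, z].
In Python, from rig import * gives the robot as it stands. The module is installed in compiled form; this text tells all that it offers.
- The arm moves only by the shell command python3 -m creep 'ROWS'. ROWS is a JSON object of lists of equal length, an entry for each row: "slide": the shift along the world's x, y, z in m, a list of three; "delta_rot": the turn, a rotation vector about the world's x, y, z in degrees, a list of three; "fingers": the opening, from 0 (shut) to 1 (fully open). In form: {"slide": [[x, y, z], ...], "delta_rot": [[wx, wy, wz], ...], "fingers": [fingers, ...]}. A call has exactly 8 rows; each row shifts and turns the commanded pose from where the row before left it; what a row does not reach is not made up. A row lasts 1/10 s, in which the tool goes at most 50 mm and 8.59 degrees, less where a joint would pass 70% of its speed; a pose out of reach is approached as far as the arm can. A call with a gripper value outside its range is refused whole. The fingers move at their own pace and stop on an object; the grip force is fixed at half the most. Time passes only in rows, so rows that do not move let the fingers close, or fill a call up. It gives the time, the measured TCP pose, the force, the opening and the grip force at its end, in the units of the state.
- state(): the state, without advancing time (a new reading comes with each control period).
- grab_frame(name): name is "scene" or "top" or "wrist"; returns the picture (420x560x3 uint8, red, green, blue); there is no depth.
- camera_params(name): a dict with "K" (3x3 intrinsics, pixels), "pose" (4x4, takes a point from camera to world coordinates). Camera axes: x right, y up, looking along -z (the intrinsics and any distortion apply to the point x, -y, -z); pixel columns grow to the right and rows downward; lengths in m; the calibration is good to about 2 mm. A picture is of the moment at which its call begins: read the wrist's pose just before it. camera_params takes no time and is no camera call; for the wrist camera it gives the pose at the moment of the call.
- sign_off(): hands the job in; it is judged then, once.
The state is a dict: "t": time; "q": joint angles; "qd": joint speeds; "joint_efforts": joint torques, N m; "position": TCP position; "tool_rot": TCP orientation; "ft_force": force on the tool from outside, world axes, zero at the start; "ft_torque": the same for the moment, N m; "width": opening from 0.0 (shut) to 1.0 (fully open); "grasp_force": force on a finger pad.
Only numpy, scipy, OpenCV 4.12 (cv2) and the standard library are available. Lean on these libraries where they do the work, as an engineer would, in place of code of your own. Each camera call takes 0.05 s, during which the arm holds its last target. There are 200 camera calls.

## Working session

There is one attempt and no reset: what is moved stays moved. The work goes in short steps, Python scripts to look and compute and a shell command to move; the robot and the scene stay as the last step left them, time stands still between calls to the robot, and variables do not carry over. Pictures are saved under pics/ and viewed, at most 14 in all, crops included, and the job is handed in when it is done.

```bash
mkdir -p pics; cat > h.py <<'E'
from rig import *
import numpy as np, cv2
from scipy.spatial.transform import Rotation as R
def ray(cam,u,v,cp=None):
    c=cp or camera_params(cam);K=np.array(c["K"]);P=np.array(c["pose"])
    d=np.linalg.inv(K)@[u,v,1]; d=P[:3,:3]@[d[0],-d[1],-d[2]]
    return P[:3,3],d
def at(cam,u,v,z,cp=None):
    o,d=ray(cam,u,v,cp); return (o+d*(z-o[2])/d[2]).round(4)
def pix(cam,p,cp=None):
    c=cp or camera_params(cam);K=np.array(c["K"]);P=np.array(c["pose"])
    q=P[:3,:3].T@(np.array(p)-P[:3,3]); q=K@[q[0],-q[1],-q[2]]; return (q[:2]/q[2]).round(1)
def snap(cam,name,crop=None,scale=1):
    im=grab_frame(cam); cv2.imwrite(f"pics/{name}_raw.png",im[:,:,::-1])
    if crop: im=im[crop[1]:crop[3],crop[0]:crop[2]]
    im=cv2.resize(im,None,fx=scale,fy=scale,interpolation=cv2.INTER_CUBIC)
    cv2.imwrite(f"pics/{name}.png",im[:,:,::-1])
def st():
    s=state(); r=R.from_quat(np.array(s["tool_rot"])[[1,2,3,0]])
    print(round(s["t"],2),np.round(s["position"],4),"\n",r.as_matrix().round(3),"w",s["width"],"g",s["grasp_force"],"F",np.round(s["ft_force"],1))
E
python3 - <<'E'
from h import *
snap("top","t0",scale=1.42); snap("scene","s0",scale=1.42)
for c in("top","scene","wrist"): print(c,camera_params(c))
st()
E
```

```text
top {'K': array([[418.09223392,   0.        , 286.52311586],
       [  0.        , 418.09223392, 208.15052614],
       [  0.        ,   0.        ,   1.        ]]), 'pose': array([[-0.01317388,  0.99835527, -0.05579608,  0.45269904],
       [-0.9999114 , -0.01304671,  0.0026429 , -0.02124809],
       [ 0.0019106 ,  0.05582596,  0.99843869,  1.0244188 ],
       [ 0.        ,  0.        ,  0.        ,  1.        ]])}
scene {'K': array([[427.46761163,   0.        , 284.19234814],
       [  0.        , 427.46761163, 210.44203371],
       [  0.        ,   0.        ,   1.        ]]), 'pose': array([[-0.48055239, -0.5477036 ,  0.68490158,  1.20714568],
       [ 0.87695565, -0.30392033,  0.37226498,  0.35768528],
       [ 0.00426465,  0.77952114,  0.62636141,  0.7076577 ],
       [ 0.        ,  0.        ,  0.        ,  1.        ]])}
wrist {'K': array([[360.2428395 ,   0.        , 275.2514042 ],
       [  0.        , 360.2428395 , 211.80066735],
       [  0.        ,   0.        ,   1.        ]]), 'pose': array([[ 2.62856377e-01,  9.20798555e-01,  2.88160624e-01,
         2.37399136e-01],
       [-9.64834922e-01,  2.50956069e-01,  7.81960633e-02,
        -5.83787286e-01],
       [-3.12835307e-04, -2.98581767e-01,  9.54384006e-01,
         3.72664379e-01],
       [ 0.00000000e+00,  0.00000000e+00,  0.00000000e+00,
         1.00000000e+00]])}
0.1 [ 0.1636 -0.603   0.2448] 
 [[ 0.965  0.262 -0.   ]
 [ 0.262 -0.965  0.001]
 [ 0.    -0.001 -1.   ]] w 0.9999037581071326 g 0.0 F [1.5 0.3 0.7]
```

View pics/t0.png

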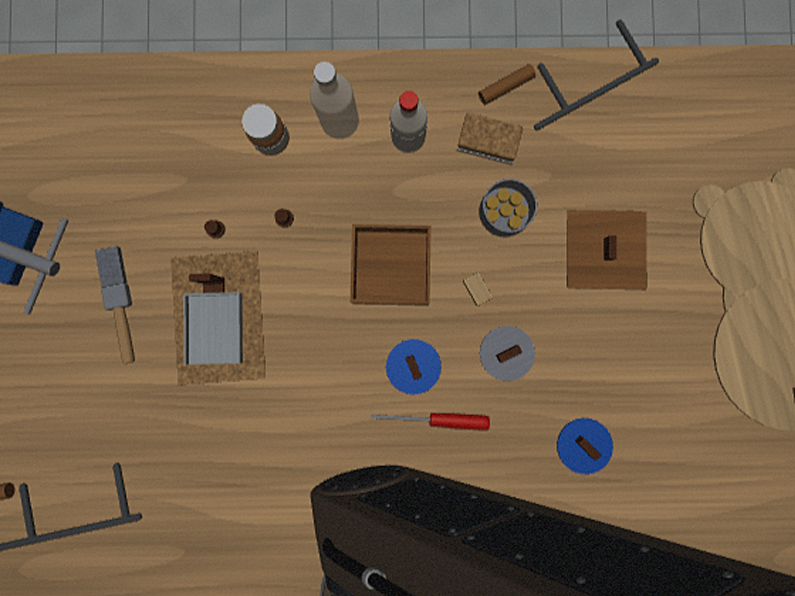

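View pics/s0.png

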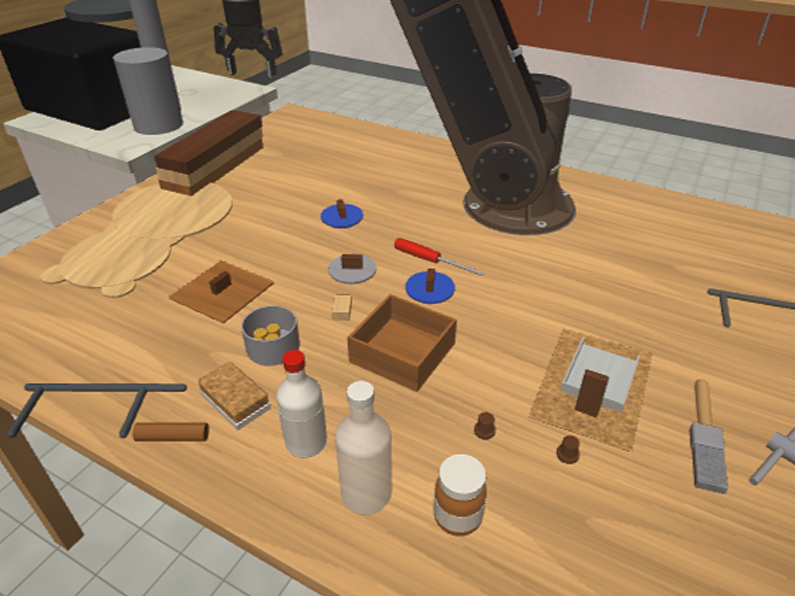

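Top view shows two dark knobs at (214,229) and (284,217), with no others in either view. The scoop is on its mat, handle away from the robot at (208,280). The box is at (391,265), the tin at (508,208), the square lid at (607,250) and the grey round lid at (508,354).

Look-alikes:
- Round lid: blue lids at (414,366) and (585,446), rejected by colour; the grey one at (508,354) is wanted.
- Glue: the red-capped bottle at (408,122) against the white one at (330,97).
- Knobs: only the two.

I'll enlarge to read points more precisely.

```bash
python3 - <<'E'
from h import *
im=cv2.imread("pics/t0_raw.png")
a=cv2.resize(im[140:275,115:195],None,fx=4.4,fy=4.4,interpolation=cv2.INTER_CUBIC)
b=cv2.resize(im[120:285,240:460],None,fx=3.6,fy=3.6,interpolation=cv2.INTER_CUBIC)
cv2.imwrite("pics/a.png",a);cv2.imwrite("pics/b.png",b);print(a.shape,b.shape)
E
```

```text
(594, 352, 3) (594, 792, 3)
```

View pics/a.png

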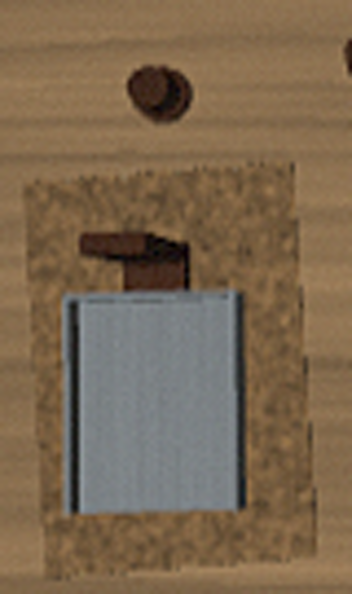

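View pics/b.png

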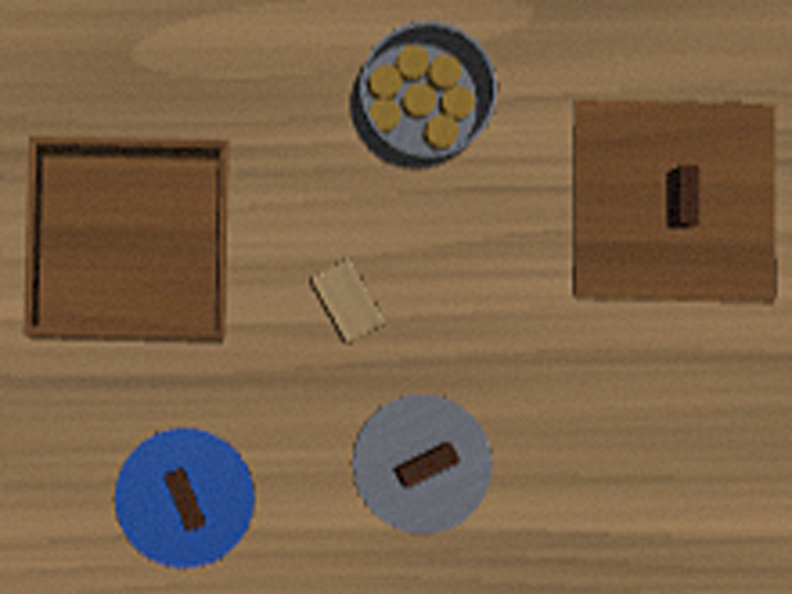

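The crops give:
- Scoop nose corners at (63,513) and (244,510), in crop a.
- Handle top near (113,243), knob top at (153,87), both in crop a.
- Box rim corners, tin centre (424,95) and lid handles (684,197) and (428,464), in crop b.

The round lid is grey with a wooden bar, so the choice holds.

```bash
python3 - <<'E'
from h import *
A=lambda u,v,z: at("top",115+(u+.5)/4.4-.5,140+(v+.5)/4.4-.5,z)
B=lambda u,v,z: at("top",240+(u+.5)/3.6-.5,120+(v+.5)/3.6-.5,z)
print("knobA top",A(153,87,.03),"flange",A(163,95,.004))
print("knobB top",at("top",281/1.42,213/1.42,.03))
print("nose corners",A(65,513,.021),A(243,510,.021),"back",A(66,293,.021),A(243,292,.021))
print("handle top",A(113,243,.081), "ends",A(80,243,.081),A(150,243,.081))
print("mat",[A(*p,.003) for p in((25,182),(296,163),(316,557),(46,580))])
print("box",[B(*p,.055) for p in((31,137),(228,141),(222,343),(25,340))])
print("tin",B(424,95,.055),"sq plate",[B(*p,.013) for p in((574,100),(776,105),(776,302),(574,299))],"h",B(687,196,.04))
print("rlid",B(423,464,.013),"ends",B(400,477,.04),B(454,450,.04))
E
```

```text
knobA top [0.6296 0.3032 0.03  ] flange [0.6296 0.306  0.004 ]
knobB top [0.6508 0.187  0.03  ]
nose corners [0.3988 0.3526 0.021 ] [0.3992 0.2561 0.021 ] back [0.5184 0.353  0.021 ] [0.5177 0.2564 0.021 ]
handle top [0.5399 0.3067 0.081 ] ends [0.5401 0.3236 0.081 ] [0.5397 0.2877 0.081 ]
mat [array([0.5819, 0.383 , 0.003 ]), array([0.5906, 0.232 , 0.003 ]), array([0.3719, 0.2208, 0.003 ]), array([0.3612, 0.3695, 0.003 ])]
box [array([0.6262, 0.0641, 0.055 ]), array([ 0.6219, -0.0638,  0.055 ]), array([ 0.4907, -0.0579,  0.055 ]), array([0.4943, 0.069 , 0.055 ])]
tin [ 0.6504 -0.1918  0.055 ] sq plate [array([ 0.6543, -0.301 ,  0.013 ]), array([ 0.6491, -0.4381,  0.013 ]), array([ 0.5151, -0.4333,  0.013 ]), array([ 0.5189, -0.2971,  0.013 ])] h [ 0.5841 -0.3661  0.04  ]
rlid [ 0.4095 -0.1929  0.013 ] ends [ 0.4024 -0.1731  0.04  ] [ 0.4195 -0.2087  0.04  ]
```

```bash
python3 -m creep '{"slide":[[0.025,0.04,0],[0.025,0.04,0],[0.025,0.04,0],[0.025,0.04,0],[0.025,0.04,0],[0.025,0.04,0],[0.025,0.04,0],[0.025,0.04,0]],"delta_rot":[[0,0,5],[0,0,5],[0,0,5],[0,0,5],[0,0,5],[0,0,5],[0,0,5],[0,0,5]],"fingers":[0.6,0.6,0.6,0.6,0.6,0.6,0.6,0.6]}'
python3 -m creep '{"slide":[[0.025,0.04,0],[0.025,0.04,0],[0.025,0.04,0],[0.025,0.04,0],[0.025,0.04,0],[0.025,0.04,0],[0.025,0.04,0],[0.025,0.04,0]],"delta_rot":[[0,0,5],[0,0,5],[0,0,5],[0,0,5],[0,0,5],[0,0,5],[0,0,5],[0,0,0]],"fingers":[0.6,0.6,0.6,0.6,0.6,0.6,0.6,0.6]}'
python3 - <<'E'
from h import *
st()
E
```

```text
t: 0.9
position: [0.3642, -0.2815, 0.2453]
tool_rot: [-0.0, 0.886, 0.465, 0.0]
ft_force: [0.6, -0.9, -0.1]
width: 0.595
grasp_force: 0.0
t: 1.7
position: [0.5642, 0.0388, 0.2451]
tool_rot: [-0.0, 0.705, 0.709, -0.0]
ft_force: [0.5, -1.1, -0.0]
width: 0.599
grasp_force: 0.0
1.7 [0.5642 0.0388 0.2451] 
 [[-0.006  1.    -0.   ]
 [ 1.     0.006 -0.   ]
 [-0.    -0.    -1.   ]] w 0.5994488613305708 g 0.0 F [ 0.5 -1.1 -0. ]
```

```bash
python3 -m creep '{"slide":[[0.015,0.03,-0.01],[0.015,0.03,-0.01],[0.015,0.03,-0.015],[0.015,0.03,-0.015],[0.015,0.02,-0.02],[0.012,0.008,-0.02],[0,0,-0.01],[0,0,0]],"delta_rot":[[0,0,0],[0,0,0],[0,0,0],[0,0,0],[0,0,0],[0,0,0],[0,0,0],[0,0,0]],"fingers":[0.6,0.6,0.6,0.6,0.6,0.6,0.6,0.6]}'
python3 - <<'E'
from h import *
st()
cp=camera_params("wrist"); snap("wrist","w1",scale=1.2)
print(pix("wrist",(.651,.187,.03),cp),pix("wrist",(.6296,.3045,.03),cp))
import pickle;pickle.dump(cp,open("cp.pkl","wb"))
E
```

```text
t: 2.5
position: [0.6496, 0.1844, 0.1435]
tool_rot: [-0.001, 0.706, 0.708, -0.001]
ft_force: [-1.2, 0.3, 0.6]
width: 0.601
grasp_force: 0.0
2.5 [0.6496 0.1844 0.1435] 
 [[-0.003  1.    -0.003]
 [ 1.     0.003 -0.001]
 [-0.001 -0.003 -1.   ]] w 0.600688728218609 g 0.0 F [-1.2  0.3  0.6]
[277.4 208.2] [243.1  21.3]
```

View pics/w1.png

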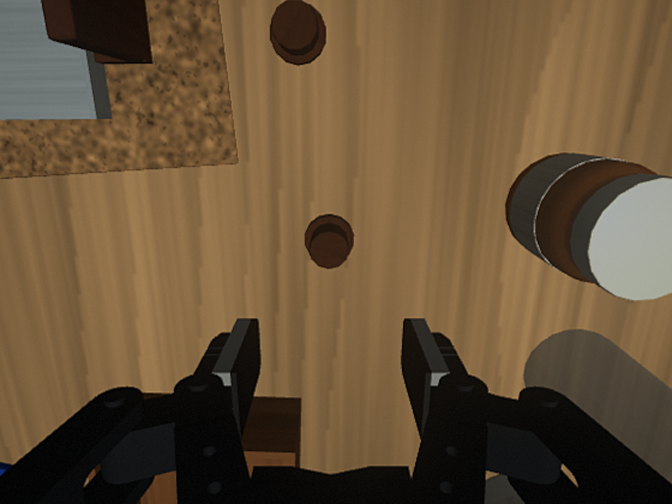

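Knob B's top is at (329,242) and knob A's at (296,24) in the wrist view, so both are standing. The varnish jar is well to the right.

```bash
python3 - <<'E'
from h import *
import pickle;cp=pickle.load(open("cp.pkl","rb"))
print(at("wrist",274.2,201.7,.03,cp),at("wrist",246.7,20,.03,cp),"A flange",at("wrist",298/1.2,32/1.2,.007,cp),"B flange",at("wrist",329/1.2,239.5/1.2,.007,cp))
print("jar top",at("wrist",640/1.2,238/1.2,.09,cp))
E
```

```text
[0.6487 0.1917 0.03  ] [0.6318 0.3052 0.03  ] A flange [0.631  0.3056 0.007 ] B flange [0.6486 0.1869 0.007 ]
jar top [0.7838 0.2113 0.09  ]
```

```bash
python3 -m creep '{"slide":[[0,0.005,-0.02],[0,0,-0.025],[0,0,-0.025],[0,0,-0.02],[0,0,-0.02],[0,0,-0.0115],[0,0,0],[0,0,0]],"delta_rot":[[0,0,0],[0,0,0],[0,0,0],[0,0,0],[0,0,0],[0,0,0],[0,0,0],[0,0,0]],"fingers":[0.6,0.6,0.6,0.6,0.6,0.6,0.6,0.5]}'
python3 -m creep '{"slide":[[0,0,0],[0,0,0],[0,0,0],[0,0,0],[0,0,0],[0,0,0.02],[0,0,0.03],[0,0,0.03]],"delta_rot":[[0,0,0],[0,0,0],[0,0,0],[0,0,0],[0,0,0],[0,0,0],[0,0,0],[0,0,0]],"fingers":[0,0,0,0,0,0,0,0]}'
```

```text
t: 3.35
position: [0.651, 0.1896, 0.025]
tool_rot: [0.0, 0.706, 0.708, 0.001]
ft_force: [-0.1, -0.2, -0.7]
width: 0.5
grasp_force: 0.0
t: 4.15
position: [0.6505, 0.1898, 0.1053]
tool_rot: [0.0, 0.706, 0.708, 0.0]
ft_force: [0.6, -0.2, 0.2]
width: 0.254
grasp_force: 58.7
```

```bash
python3 -m creep '{"slide":[[-0.01,0.01,0.025],[-0.025,0.014,0.01],[-0.03,0.015,0],[-0.03,0.015,0],[-0.03,0.015,0],[-0.03,0.015,0],[-0.02,0.01,0],[0,0,-0.01]],"delta_rot":[[0,0,0],[0,0,0],[0,0,0],[0,0,0],[0,0,0],[0,0,0],[0,0,0],[0,0,0]],"fingers":[0,0,0,0,0,0,0,0]}'
python3 -m creep '{"slide":[[0,0,-0.03],[0,0,-0.03],[0,0,-0.02],[0,0,-0.01],[0,0,-0.006],[0,0,0],[0,0,0],[0,0,0]],"delta_rot":[[0,0,0],[0,0,0],[0,0,0],[0,0,0],[0,0,0],[0,0,0],[0,0,0],[0,0,0]],"fingers":[0,0,0,0,0,0,0,0]}'
```

```text
t: 4.95
position: [0.474, 0.2851, 0.1305]
tool_rot: [0.0, 0.705, 0.709, 0.001]
ft_force: [0.9, -0.2, -1.0]
width: 0.255
grasp_force: 58.8
t: 5.75
position: [0.476, 0.2839, 0.0337]
tool_rot: [0.0, 0.706, 0.708, 0.001]
ft_force: [-0.2, -0.0, 0.5]
width: 0.254
grasp_force: 58.8
```

```bash
python3 -m creep '{"slide":[[0,0,-0.002],[0,0,0],[0,0,0],[0,0,0],[0,0,0],[0,0,0.02],[0,0,0.04],[0,0,0.04]],"delta_rot":[[0,0,0],[0,0,0],[0,0,0],[0,0,0],[0,0,0],[0,0,0],[0,0,0],[0,0,0]],"fingers":[0,0,0.5,0.5,0.5,0.5,0.5,0.5]}'
python3 -m creep '{"slide":[[0.02,0,0],[0.03,0.004,0],[0.03,0.004,0],[0.03,0.004,0],[0.03,0.004,0],[0.016,0.005,0],[0,0,0],[0,0,0]],"delta_rot":[[0,0,0],[0,0,0],[0,0,0],[0,0,0],[0,0,0],[0,0,0],[0,0,0],[0,0,0]],"fingers":[0.6,0.6,0.6,0.6,0.6,0.6,0.6,0.6]}'
python3 - <<'E'
from h import *
st()
cp=camera_params("wrist"); snap("wrist","w2",scale=1)
snap("top","t2",scale=1)
print(pix("wrist",(.631,.305,.03),cp))
import pickle;pickle.dump(cp,open("cp.pkl","wb"))
a=cv2.imread("pics/w2.png");b=cv2.imread("pics/t2.png")
cv2.imwrite("pics/m2.png",np.vstack([cv2.resize(a[:, :],(400,300)),cv2.resize(b[100:300,100:366],(400,300))]))
E
```

```text
t: 6.55
position: [0.4752, 0.2836, 0.1314]
tool_rot: [-0.0, 0.706, 0.708, -0.001]
ft_force: [0.3, -0.1, 0.3]
width: 0.501
grasp_force: 0.0
t: 7.35
position: [0.6308, 0.3046, 0.1302]
tool_rot: [-0.0, 0.706, 0.708, -0.001]
ft_force: [0.3, 0.1, -0.6]
width: 0.596
grasp_force: 0.0
7.35 [0.6308 0.3046 0.1302] 
 [[-0.003  1.    -0.001]
 [ 1.     0.003 -0.   ]
 [-0.    -0.001 -1.   ]] w 0.5964047441526427 g 0.0 F [ 0.3  0.1 -0.6]
[275.2 217.1]
```

View pics/m2.png

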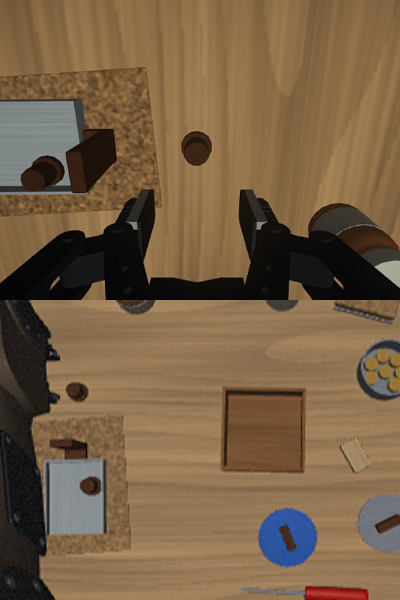

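The lower frame shows knob B standing in the scoop at (91,485). The upper frame has knob A's top at about (196,154), matching its estimate, so I'll take it.

```bash
python3 -m creep '{"slide":[[0,0.001,-0.02],[0,0,-0.025],[0,0,-0.025],[0,0,-0.02],[0,0,-0.01],[0,0,-0.006],[0,0,0],[0,0,0]],"delta_rot":[[0,0,0],[0,0,0],[0,0,0],[0,0,0],[0,0,0],[0,0,0],[0,0,0],[0,0,0]],"fingers":[0.6,0.6,0.6,0.6,0.6,0.6,0.6,0.5]}'
python3 -m creep '{"slide":[[0,0,0],[0,0,0],[0,0,0],[0,0,0],[0,0,0],[0,0,0.03],[0,0,0.04],[0,0,0.045]],"delta_rot":[[0,0,0],[0,0,0],[0,0,0],[0,0,0],[0,0,0],[0,0,0],[0,0,0],[0,0,0]],"fingers":[0,0,0,0,0,0,0,0]}'
```

```text
t: 8.25
position: [0.6319, 0.306, 0.0258]
tool_rot: [0.0, 0.706, 0.708, 0.001]
ft_force: [-0.5, -0.4, 0.1]
width: 0.5
grasp_force: 0.0
t: 9.05
position: [0.6311, 0.3056, 0.1405]
tool_rot: [-0.0, 0.706, 0.708, -0.001]
ft_force: [0.3, 0.2, 0.1]
width: 0.256
grasp_force: 58.8
```

```bash
python3 -m creep '{"slide":[[-0.015,0.005,0],[-0.03,0.005,0],[-0.03,0.005,0],[-0.03,0.005,0],[-0.03,0,0],[-0.021,0,0],[0,0,0],[0,0,-0.01]],"delta_rot":[[0,0,0],[0,0,0],[0,0,0],[0,0,0],[0,0,0],[0,0,0],[0,0,0],[0,0,0]],"fingers":[0,0,0,0,0,0,0,0]}'
python3 -m creep '{"slide":[[0,0,-0.03],[0,0,-0.03],[0,0,-0.02],[0,0,-0.01],[0,0,-0.006],[0,0,-0.003],[0,0,0],[0,0,0]],"delta_rot":[[0,0,0],[0,0,0],[0,0,0],[0,0,0],[0,0,0],[0,0,0],[0,0,0],[0,0,0]],"fingers":[0,0,0,0,0,0,0,0]}'
python3 -m creep '{"slide":[[0,0,0],[0,0,0],[0,0,0],[0,0,0],[0,0,0],[0,0,0.02],[0,0,0.04],[0,0,0.04]],"delta_rot":[[0,0,0],[0,0,0],[0,0,0],[0,0,0],[0,0,0],[0,0,0],[0,0,0],[0,0,0]],"fingers":[0,0.5,0.5,0.5,0.5,0.5,0.5,0.5]}'
```

```text
t: 9.85
position: [0.4764, 0.3263, 0.131]
tool_rot: [0.001, 0.706, 0.708, 0.002]
ft_force: [1.4, 0.5, 0.5]
width: 0.251
grasp_force: 58.8
t: 10.65
position: [0.4763, 0.3259, 0.0321]
tool_rot: [0.0, 0.706, 0.708, 0.001]
ft_force: [-1.4, -1.9, 5.3]
width: 0.258
grasp_force: 59.4
t: 11.45
position: [0.4753, 0.3256, 0.1315]
tool_rot: [-0.0, 0.706, 0.708, -0.001]
ft_force: [-0.7, 0.4, -0.0]
width: 0.501
grasp_force: 0.0
```

```bash
python3 -m creep '{"slide":[[0.016,-0.006,0],[0.02,-0.006,0.01],[0.02,-0.006,0.02],[0.01,-0.003,0],[0,0,0],[0,0,0],[0,0,0],[0,0,0]],"delta_rot":[[0,0,0],[0,0,0],[0,0,0],[0,0,0],[0,0,0],[0,0,0],[0,0,0],[0,0,0]],"fingers":[0.5,0.5,0.5,0.5,0.5,0.5,0.5,0.5]}'
python3 - <<'E'
from h import *
st()
cp=camera_params("wrist"); snap("wrist","w3",scale=1.2)
for p in((.535,.3215,.081),(.547,.2875,.081)): print(pix("wrist",p,cp)*1.2)
import pickle;pickle.dump(cp,open("cp.pkl","wb"))
E
```

```text
t: 12.25
position: [0.5408, 0.305, 0.1602]
tool_rot: [-0.0, 0.706, 0.708, -0.001]
ft_force: [-0.5, 0.0, 0.2]
width: 0.503
grasp_force: 0.0
12.25 [0.5408 0.305  0.1602] 
 [[-0.004  1.    -0.001]
 [ 1.     0.004 -0.   ]
 [-0.    -0.001 -1.   ]] w 0.5029009656484038 g 0.0 F [-0.5  0.   0.2]
[318.36 243.  ]
[341.52 305.88]
```

View pics/w3.png

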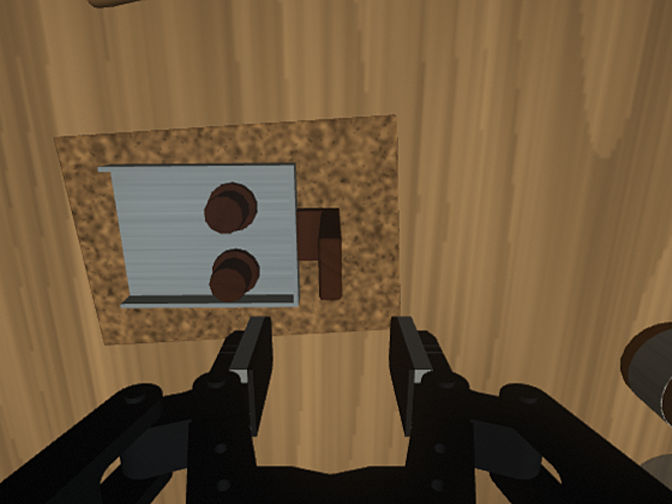

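Both knobs stand in the scoop at (229,210) and (234,275). The handle top spans (319–342, 240–299), matching the estimate. I'll grip it.

```bash
python3 -m creep '{"slide":[[0,0.002,-0.02],[0,0,-0.025],[0,0,-0.025],[0,0,-0.02],[0,0,-0.01],[0,0,-0.006],[0,0,0],[0,0,0]],"delta_rot":[[0,0,0],[0,0,0],[0,0,0],[0,0,0],[0,0,0],[0,0,0],[0,0,0],[0,0,0]],"fingers":[0.5,0.5,0.5,0.5,0.5,0.5,0.5,0.5]}'
python3 -m creep '{"slide":[[0,0,0],[0,0,0],[0,0,0],[0,0,0],[0,0,0],[0,0,0],[0,0,0.005],[0,0,0.01]],"delta_rot":[[0,0,0],[0,0,0],[0,0,0],[0,0,0],[0,0,0],[0,0,0],[0,0,0],[0,0,0]],"fingers":[0.3,0.25,0.2,0.15,0,0,0,0]}'
python3 -m creep '{"slide":[[0,0,0.01],[0,0,0.02],[0,0,0.025],[0,0,0.025],[0,0,0.02],[0,0,0.01],[0,0,0],[0,0,0]],"delta_rot":[[0,0,0],[0,0,0],[0,0,0],[0,0,0],[0,0,0],[0,0,0],[0,0,0],[0,0,0]],"fingers":[0,0,0,0,0,0,0,0]}'
python3 - <<'E'
from h import *
snap("scene","s3",scale=1.2); st()
E
```

```text
t: 13.1
position: [0.5419, 0.307, 0.0556]
tool_rot: [0.0, 0.706, 0.708, 0.001]
ft_force: [-0.2, 0.6, 0.5]
width: 0.499
grasp_force: 0.0
t: 13.9
position: [0.5414, 0.3066, 0.0695]
tool_rot: [-0.0, 0.706, 0.708, -0.001]
ft_force: [-0.7, 0.5, -2.4]
width: 0.128
grasp_force: 58.6
t: 14.7
position: [0.5413, 0.3066, 0.1793]
tool_rot: [-0.0, 0.706, 0.708, -0.0]
ft_force: [-0.2, 0.6, -3.2]
width: 0.131
grasp_force: 58.6
14.75 [0.5412 0.3065 0.1788] 
 [[-0.003  1.    -0.001]
 [ 1.     0.003 -0.001]
 [-0.001 -0.001 -1.   ]] w 0.1353255313345531 g 58.59744071960449 F [ 0.2 -0.  -2.4]
```

View pics/s3.png

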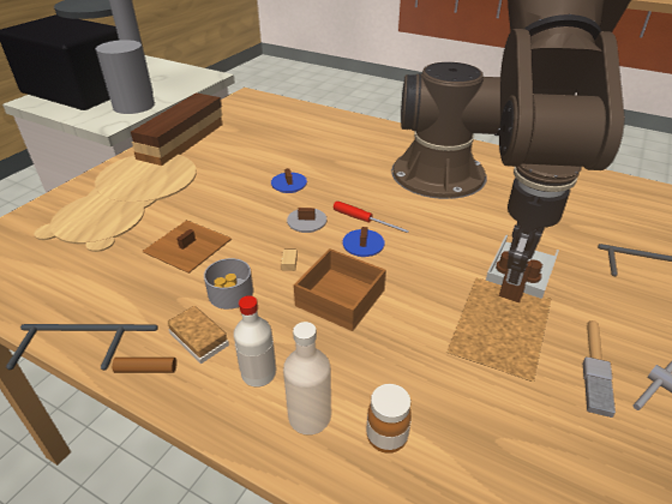

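Both knobs ride in the lifted, level scoop at (520,265), and the mat is empty. Now the bottle clearances.

```bash
python3 - <<'E'
from h import *
for n,u,v in(("red",254,375),("white",309,422),("jar",389,440)):
    print(n,"base front",at("scene",u/1.2,v/1.2,0))
print("red cap top",at("scene",249/1.2,303/1.2,.17),at("top",408/1.42,101/1.42,.17),"white",at("top",325/1.42,72/1.42,.17), at("scene",304/1.2,330/1.2,.17))
T=lambda n,th:(n[0]+.142*np.cos(th)-.0526*np.sin(th),n[1],n[2]+.142*np.sin(th)+.0526*np.cos(th))
for d in(0,10,20,30,40,47): print(d,np.round(T((.59,.003,.068),np.radians(d)),4))
E
```

```text
red base front [ 0.7959 -0.0326  0.    ]
white base front [0.8278 0.0963 0.    ]
jar base front [ 0.7956  0.2185 -0.    ]
red cap top [ 0.791 -0.024  0.17 ] [ 0.7865 -0.0289  0.17  ] white [0.8316 0.0926 0.17  ] [0.7973 0.0762 0.17  ]
0 [0.732  0.003  0.1206]
10 [0.7207 0.003  0.1445]
20 [0.7054 0.003  0.166 ]
30 [0.6867 0.003  0.1846]
40 [0.665  0.003  0.1996]
47 [0.6484 0.003  0.2077]
```

```bash
python3 -m creep '{"slide":[[0.003,-0.005,0.005],[0.006,-0.01,0.01],[0.009,-0.015,0.015],[0.01,-0.02,0.015],[0.01,-0.02,0.01],[0.01,-0.02,0.01],[0.01,-0.02,0.005],[0.01,-0.02,0]],"delta_rot":[[0,0,0],[0,0,0],[0,0,0],[0,0,0],[0,0,0],[0,0,0],[0,0,0],[0,0,0]],"fingers":[0,0,0,0,0,0,0,0]}'
python3 -m creep '{"slide":[[0.01,-0.02,0],[0.01,-0.02,0],[0.01,-0.02,0],[0.01,-0.02,0],[0.01,-0.02,0],[0.01,-0.02,0],[0.01,-0.015,0],[0.008,-0.012,0]],"delta_rot":[[0,0,0],[0,0,0],[0,0,0],[0,0,0],[0,0,0],[0,0,0],[0,0,0],[0,0,0]],"fingers":[0,0,0,0,0,0,0,0]}'
python3 -m creep '{"slide":[[0.006,-0.01,0],[0.004,-0.008,0],[0.003,-0.006,0],[0,-0.003,0],[0,0,-0.01],[0,0,-0.015],[0,0,-0.015],[0,0,-0.01]],"delta_rot":[[0,0,0],[0,0,0],[0,0,0],[0,0,0],[0,0,0],[0,0,0],[0,0,0],[0,0,0]],"fingers":[0,0,0,0,0,0,0,0]}'
python3 - <<'E'
from h import *
st(); cp=camera_params("wrist"); snap("wrist","w4"); snap("scene","s4")
a=cv2.imread("pics/w4.png");b=cv2.imread("pics/s4.png")
cv2.imwrite("pics/m4.png",np.hstack([cv2.resize(a,(400,300)),cv2.resize(b[130:340,180:460],(400,300))]))
E
```

```text
t: 15.55
position: [0.6106, 0.175, 0.2513]
tool_rot: [0.001, 0.706, 0.708, 0.001]
ft_force: [0.3, -0.2, -3.4]
width: 0.128
grasp_force: 58.6
t: 16.35
position: [0.6883, 0.0281, 0.25]
tool_rot: [0.0, 0.706, 0.708, 0.0]
ft_force: [-1.0, -0.1, -3.2]
width: 0.133
grasp_force: 58.6
t: 17.15
position: [0.6999, 0.0032, 0.1974]
tool_rot: [-0.001, 0.706, 0.708, -0.001]
ft_force: [-0.3, 0.2, -3.0]
width: 0.135
grasp_force: 58.6
17.15 [0.6999 0.0032 0.1974] 
 [[-0.003  1.    -0.002]
 [ 1.     0.003  0.   ]
 [ 0.    -0.002 -1.   ]] w 0.13545954026420992 g 58.59886586666107 F [-0.3  0.2 -3. ]
```

View pics/m4.png

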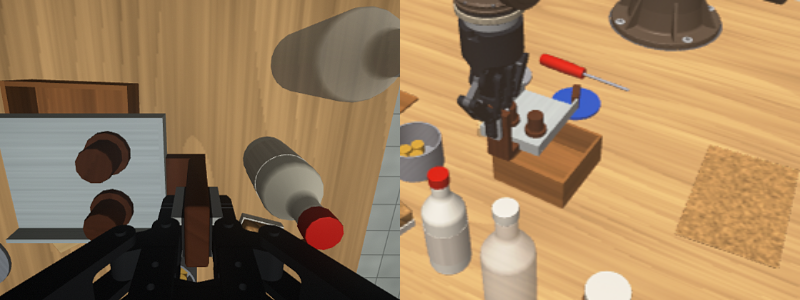

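The knobs are still in the scoop at (100,155) and (108,215), the nose is over the box, and the red bottle is clear. I'll lower with a 10° tilt, then go to 45°.

```bash
python3 -m creep '{"slide":[[0,0,-0.005],[0,0,-0.01],[0,0,-0.012],[0,0,-0.012],[0,0,-0.01],[0,0,-0.004],[0,0,0],[0,0,0]],"delta_rot":[[0,0,0],[0,-2,0],[0,-2,0],[0,-2,0],[0,-2,0],[0,-2,0],[0,0,0],[0,0,0]],"fingers":[0,0,0,0,0,0,0,0]}'
python3 -m creep '{"slide":[[-0.0076,0,0.0107],[-0.0076,0,0.0107],[-0.0094,0,0.0093],[-0.0094,0,0.0093],[-0.0108,0,0.0075],[-0.0108,0,0.0075],[-0.012,0,0.006],[0,0,0]],"delta_rot":[[0,-5,0],[0,-5,0],[0,-5,0],[0,-5,0],[0,-5,0],[0,-5,0],[0,-5,0],[0,0,0]],"fingers":[0,0,0,0,0,0,0,0]}'
python3 -m creep '{"slide":[[0,0,0],[0,0,0],[0,0,0],[0,0,0],[0,0,0],[0,0,0],[0,0,0],[0,0,0]],"delta_rot":[[0,0,0],[0,0,0],[0,0,0],[0,0,0],[0,0,0],[0,0,0],[0,0,0],[0,0,0]],"fingers":[0,0,0,0,0,0,0,0]}'
python3 - <<'E'
from h import *
st(); snap("top","t5"); snap("scene","s5")
a=cv2.imread("pics/t5.png");b=cv2.imread("pics/s5.png")
cv2.imwrite("pics/m5.png",np.hstack([cv2.resize(a[100:310,180:460],(400,300)),cv2.resize(b[130:340,180:460],(400,300))]))
E
```

```text
t: 18.05
position: [0.7009, 0.0027, 0.1475]
tool_rot: [0.062, 0.703, 0.705, 0.062]
ft_force: [0.3, -0.5, -3.4]
width: 0.133
grasp_force: 58.7
t: 18.85
position: [0.6535, 0.0109, 0.1983]
tool_rot: [0.215, 0.664, 0.675, 0.237]
ft_force: [-0.4, 0.2, -2.8]
width: 0.132
grasp_force: 59.4
t: 19.65
position: [0.6534, 0.0105, 0.1975]
tool_rot: [0.215, 0.665, 0.675, 0.236]
ft_force: [0.3, 0.1, -2.3]
width: 0.132
grasp_force: 59.4
19.65 [0.6534 0.0105 0.1975] 
 [[-0.024  0.796  0.605]
 [ 0.999  0.005  0.033]
 [ 0.023  0.605 -0.796]] w 0.13219438558458155 g 59.369637966156006 F [ 0.3  0.1 -2.3]
```

View pics/m5.png

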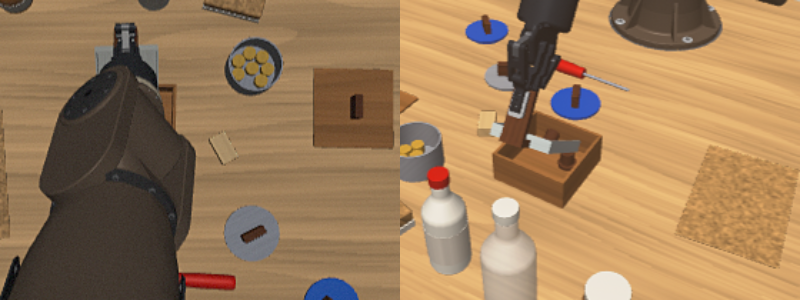

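The tip reached only 37° because of joint speed limits, and both knobs already look to be in the box at (550,135) and (568,155). I'll finish to 45° more slowly.

```bash
python3 -m creep '{"slide":[[-0.003,-0.001,0.001],[-0.003,-0.0015,0.0015],[-0.003,-0.0015,0.0015],[-0.003,-0.0015,0.001],[-0.003,-0.001,0.001],[-0.003,-0.001,0.001],[-0.002,0,0.001],[0,0,0]],"delta_rot":[[-0.3,-1.2,-0.3],[-0.3,-1.2,-0.3],[-0.3,-1.2,-0.3],[-0.3,-1.2,-0.3],[0,-1.2,0],[0,-1.2,0],[0,-0.8,0],[0,0,0]],"fingers":[0,0,0,0,0,0,0,0]}'
python3 -m creep '{"slide":[[0,0,0],[0,0,0],[0,0,0],[0,0,0],[0,0,0],[0,0,0],[0,0,0],[0,0,0]],"delta_rot":[[0,0,0],[0,0,0],[0,0,0],[0,0,0],[0,0,0],[0,0,0],[0,0,0],[0,0,0]],"fingers":[0,0,0,0,0,0,0,0]}'
python3 - <<'E'
from h import *
st();print(np.round(state()["q"],3))
E
```

```text
t: 20.55
position: [0.6371, 0.006, 0.2038]
tool_rot: [0.258, 0.654, 0.659, 0.268]
ft_force: [0.1, 0.4, -2.5]
width: 0.135
grasp_force: 59.4
t: 21.35
position: [0.6375, 0.0061, 0.204]
tool_rot: [0.258, 0.653, 0.659, 0.268]
ft_force: [0.3, 0.2, -2.5]
width: 0.133
grasp_force: 59.4
21.35 [0.6375 0.0061 0.204 ] 
 [[-0.013  0.723  0.691]
 [ 1.     0.003  0.016]
 [ 0.009  0.691 -0.723]] w 0.13336121463967332 g 59.42304790019989 F [ 0.3  0.2 -2.5]
[-0.135  0.435  2.044  2.28   0.144 -2.386]
```

```bash
python3 -m creep '{"slide":[[0,0,0.005],[0,0,0.008],[0,0,0.01],[0,0,0.01],[0,0,0.01],[0,0,0.005],[0,0,0],[0,0,0]],"delta_rot":[[0,1,0],[0,1.5,0],[0,1.5,0],[0,1.5,0],[0,1.5,0],[0,1.5,0],[0,1.5,0],[0,2,0]],"fingers":[0,0,0,0,0,0,0,0]}'
python3 -m creep '{"slide":[[0,0,0],[0,0,0],[0,0,0],[0,0,0],[0,0,0],[0,0,0],[0,0,0],[0,0,0]],"delta_rot":[[0,2,0],[0,2,0],[0,2,0],[0,2,0],[0,2,0],[0,2,0],[0,2,0],[0,2,0]],"fingers":[0,0,0,0,0,0,0,0]}'
python3 - <<'E'
from h import *
st();print(np.round(state()["q"],3)); snap("top","t6",(170,90,380,250),3)
E
```

```text
t: 22.15
position: [0.6379, 0.0113, 0.2269]
tool_rot: [0.206, 0.667, 0.677, 0.231]
ft_force: [-0.3, 0.6, -2.5]
width: 0.13
grasp_force: 59.4
t: 22.95
position: [0.6381, 0.0114, 0.227]
tool_rot: [0.11, 0.693, 0.699, 0.136]
ft_force: [-0.6, 0.7, -2.7]
width: 0.13
grasp_force: 59.3
22.95 [0.6381 0.0114 0.227 ] 
 [[-0.015  0.94   0.342]
 [ 0.999  0.003  0.038]
 [ 0.034  0.342 -0.939]] w 0.12998542238669636 g 59.32413697242737 F [-0.6  0.7 -2.7]
[-0.115  0.43   1.769  0.135  0.603 -0.222]
```

```bash
python3 -m creep '{"slide":[[0,0.005,0],[0,0.01,0],[0,0.02,0],[0,0.02,0],[0,0.02,0],[0,0.02,0],[0,0.02,0],[0,0.02,0]],"delta_rot":[[-0.25,2.5,0],[-0.25,2.5,0],[-0.25,2.5,0],[-0.25,2.5,0],[-0.25,2.5,0],[-0.25,2.5,0],[-0.25,2.5,0],[-0.25,2.5,0]],"fingers":[0,0,0,0,0,0,0,0]}'
python3 -m creep '{"slide":[[-0.01,0.02,0],[-0.015,0.02,0],[-0.015,0.02,0],[-0.015,0.02,0],[-0.015,0.02,0],[-0.012,0.02,0],[-0.012,0.02,0],[0,0.019,0]],"delta_rot":[[0,0,0.3],[0,0,0.3],[0,0,0.3],[0,0,0.3],[0,0,0.3],[0,0,0.3],[0,0,0.3],[0,0,0]],"fingers":[0,0,0,0,0,0,0,0]}'
python3 - <<'E'
from h import *
st(); cp=camera_params("wrist");snap("wrist","w6")
import pickle;pickle.dump(cp,open("cp.pkl","wb"))
snap("top","t7",(200,100,340,230),1)
snap("scene","s6")
a=cv2.imread("pics/w6.png");b=cv2.imread("pics/t7.png");c=cv2.imread("pics/s6.png")[130:330,200:480]
cv2.imwrite("pics/m6.png",np.vstack([np.hstack([cv2.resize(b,(323,300)),cv2.resize(c,(420,300))]),cv2.resize(a,(743,300))[:,:]]))
E
```

```text
t: 23.8
position: [0.6381, 0.1473, 0.2269]
tool_rot: [-0.001, 0.704, 0.71, 0.001]
ft_force: [-0.0, -0.4, -1.5]
width: 0.132
grasp_force: 59.3
t: 24.6
position: [0.5432, 0.3064, 0.2272]
tool_rot: [-0.001, 0.691, 0.723, 0.002]
ft_force: [0.5, 0.4, -2.4]
width: 0.13
grasp_force: 59.3
24.6 [0.5432 0.3064 0.2272] 
 [[-0.046  0.999  0.002]
 [ 0.999  0.046  0.004]
 [ 0.004  0.002 -1.   ]] w 0.12972399092346637 g 59.32109355926514 F [ 0.5  0.4 -2.4]
```

View pics/m6.png

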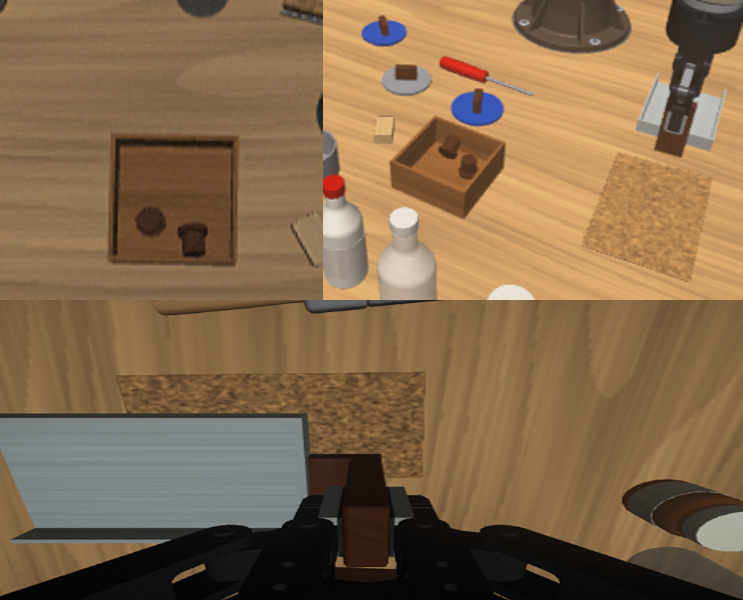

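Both knobs are in the box at (150,221) and (192,238), and the scoop hangs empty, parallel to the mat. I'll lower it.

```bash
python3 -m creep '{"slide":[[0,-0.001,-0.015],[0,0,-0.025],[0,0,-0.025],[0,0,-0.025],[0,0,-0.025],[0,0,-0.02],[0,0,-0.015],[0,0,-0.008]],"delta_rot":[[0,0,0],[0,0,0],[0,0,0],[0,0,0],[0,0,0],[0,0,0],[0,0,0],[0,0,0]],"fingers":[0,0,0,0,0,0,0,0]}'
python3 -m creep '{"slide":[[0,0,-0.004],[0,0,-0.003],[0,0,-0.002],[0,0,-0.002],[0,0,-0.001],[0,0,0],[0,0,0],[0,0,0]],"delta_rot":[[0,0,0],[0,0,0],[0,0,0],[0,0,0],[0,0,0],[0,0,0],[0,0,0],[0,0,0]],"fingers":[0,0,0,0,0,0,0,0]}'
```

```text
t: 25.55
position: [0.5445, 0.3037, 0.0677]
tool_rot: [-0.001, 0.691, 0.723, 0.001]
ft_force: [0.9, 0.3, -1.8]
width: 0.132
grasp_force: 59.2
t: 26.35
position: [0.5443, 0.3044, 0.0572]
tool_rot: [-0.0, 0.691, 0.723, 0.002]
ft_force: [-0.6, 0.2, -2.3]
width: 0.132
grasp_force: 59.2
```

```bash
python3 -m creep '{"slide":[[0,0,-0.001],[0,0,-0.001],[0,0,0],[0,0,0],[0,0,0],[0,0,0],[0,0,0],[0,0,0]],"delta_rot":[[0,0,0],[0,0,0],[0,0,0],[0,0,0],[0,0,0],[0,0,0],[0,0,0],[0,0,0]],"fingers":[0,0,0,0,0,0.2,0.3,0.4]}'
python3 -m creep '{"slide":[[0,0,0],[0,0,0],[0,0,0.01],[0,0,0.03],[0,0,0.04],[0,0,0.04],[0,0,0.04],[0,0,0.03]],"delta_rot":[[0,0,0],[0,0,0],[0,0,0],[0,0,0],[0,0,0],[0,0,0],[0,0,0],[0,0,0]],"fingers":[0.5,0.5,0.5,0.5,0.5,0.5,0.5,0.5]}'
```

```text
t: 27.15
position: [0.5443, 0.3044, 0.055]
tool_rot: [-0.0, 0.691, 0.723, 0.002]
ft_force: [-0.3, 0.5, -0.0]
width: 0.397
grasp_force: 0.0
t: 27.95
position: [0.5443, 0.3044, 0.2486]
tool_rot: [0.0, 0.691, 0.723, 0.003]
ft_force: [-0.7, -0.4, -0.2]
width: 0.495
grasp_force: 0.0
```

```bash
python3 -m creep '{"slide":[[0.0025,-0.035,0],[0.0025,-0.042,0],[0.0025,-0.042,0],[0.0025,-0.042,0],[0.0025,-0.042,0],[0.0025,-0.042,0],[0.0025,-0.042,0],[0.0025,-0.042,0]],"delta_rot":[[0,0,-5.9],[0,0,-5.9],[0,0,-5.9],[0,0,-5.9],[0,0,-5.9],[0,0,-5.9],[0,0,-5.9],[0,0,-5.9]],"fingers":[0.6,0.6,0.6,0.6,0.6,0.6,0.6,0.6]}'
python3 -m creep '{"slide":[[0.0025,-0.042,0],[0.0025,-0.042,0],[0.0025,-0.042,0],[0.0025,-0.042,0],[0.0025,-0.042,0],[0.0025,-0.042,-0.02],[0.0025,-0.042,-0.03],[0.0025,-0.042,-0.03]],"delta_rot":[[0,0,-5.9],[0,0,-5.9],[0,0,-5.9],[0,0,-5.9],[0,0,-5.9],[0,0,-5.9],[0,0,-5.9],[0,0,-5.9]],"fingers":[0.6,0.6,0.6,0.6,0.6,0.6,0.6,0.6]}'
python3 - <<'E'
from h import *
st(); cp=camera_params("wrist");snap("wrist","w8")
import pickle;pickle.dump(cp,open("cp.pkl","wb"))
print(pix("wrist",(.584,-.366,.04),cp)*1.0)
snap("top","t8")
a=cv2.imread("pics/w8.png");b=cv2.imread("pics/t8.png")[80:290,110:460]
cv2.imwrite("pics/m8.png",np.vstack([cv2.resize(b,(500,300)),cv2.resize(a,(400,300))[:,:].copy() if 0 else cv2.resize(a,(500,300))]))
E
```

```text
t: 28.75
position: [0.564, -0.0263, 0.2459]
tool_rot: [0.001, 0.923, 0.384, 0.002]
ft_force: [0.8, 0.6, -0.2]
width: 0.601
grasp_force: 0.0
t: 29.55
position: [0.5841, -0.3597, 0.1673]
tool_rot: [0.002, 1.0, -0.018, 0.002]
ft_force: [0.8, -0.3, -0.2]
width: 0.595
grasp_force: 0.0
29.55 [ 0.5841 -0.3597  0.1673] 
 [[ 0.999 -0.036  0.005]
 [-0.036 -0.999 -0.003]
 [ 0.005  0.003 -1.   ]] w 0.5945997683805719 g 0.0 F [ 0.8 -0.3 -0.2]
[282.1 208.1]
```

View pics/m8.png

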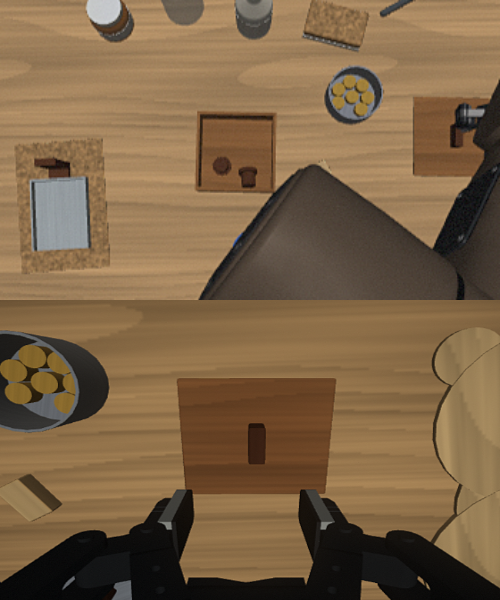

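The scoop sits square on its mat at (62,212), both knobs are in the box, and the square lid is undisturbed with its handle near (257,445) in the lower frame. I'll refine with code.

```bash
python3 - <<'E'
from h import *
import pickle;cp=pickle.load(open("cp.pkl","rb"))
C=[at("wrist",u*1.12,(v-300)*1.4,.013,cp) for u,v in((178,379),(335,378),(326,493),(185,491))]
print(C,np.mean(C,0))
im=cv2.imread("pics/w8_raw.png"); g=im.max(2)
m=(g[165:240,260:315]<62).astype(np.uint8)
n,l,s,c=cv2.connectedComponentsWithStats(m); k=1+s[1:,4].argmax(); x,y,w,h,_=s[k]; print(s[k])
r=cv2.minAreaRect(np.argwhere(l==k)[:,::-1].astype(np.float32)); print(r)
cx=260+x+w/2
for v in(165+y+h-28,): print("handle top",at("wrist",cx,v,.04,cp), "bottom edge x",at("wrist",cx,165+y+h,.04,cp),"top edge base",at("wrist",cx,165+y,.013,cp))
E
```

```text
[array([ 0.6549, -0.3062,  0.013 ]), array([ 0.6513, -0.4389,  0.013 ]), array([ 0.5175, -0.4365,  0.013 ]), array([ 0.525 , -0.3004,  0.013 ])] [ 0.587175 -0.3705    0.013   ]
[  18    8   20   57 1073]
((27.5, 36.0), (56.0, 19.0), 90.0)
handle top [ 0.5885 -0.3705  0.04  ] bottom edge x [ 0.5666 -0.3699  0.04  ] top edge base [ 0.6049 -0.3719  0.013 ]
```

```bash
python3 -m creep '{"slide":[[0.0025,-0.005,-0.01],[0,-0.005,-0.025],[0,0,-0.025],[0,0,-0.025],[0,0,-0.025],[0,0,-0.015],[0,0,-0.01],[0,0,-0.003]],"delta_rot":[[0,0,0],[0,0,0],[0,0,0],[0,0,0],[0,0,0],[0,0,0],[0,0,0],[0,0,0]],"fingers":[0.6,0.6,0.6,0.6,0.5,0.5,0.5,0.5]}'
python3 -m creep '{"slide":[[0,0,0],[0,0,0],[0,0,0],[0,0,0],[0,0,0],[0,0,0],[0,0,0],[0,0,0]],"delta_rot":[[0,0,0],[0,0,0],[0,0,0],[0,0,0],[0,0,0],[0,0,0],[0,0,0],[0,0,0]],"fingers":[0.4,0.3,0.25,0.2,0.15,0,0,0]}'
```

```text
t: 30.45
position: [0.5868, -0.3675, 0.0287]
tool_rot: [0.001, 1.0, -0.015, 0.002]
ft_force: [-0.0, 0.1, 1.2]
width: 0.498
grasp_force: 0.0
t: 31.25
position: [0.5868, -0.3682, 0.0298]
tool_rot: [0.001, 1.0, -0.016, 0.002]
ft_force: [-1.8, 0.1, 6.0]
width: 0.153
grasp_force: 59.3
```

```bash
python3 -m creep '{"slide":[[0,0,0.01],[0,0,0.02],[0,0,0.03],[0,0.01,0.03],[0,0.02,0.02],[-0.002,0.03,0.01],[-0.002,0.03,0],[-0.002,0.03,0]],"delta_rot":[[0,0,0],[0,0,0],[0,0,0],[0,0,0],[0,0,0],[0,0,0],[0,0,0],[0,0,0]],"fingers":[0,0,0,0,0,0,0,0]}'
python3 -m creep '{"slide":[[-0.003,0.03,0],[-0.003,0.03,0],[-0.003,0.03,0],[-0.003,0.03,0],[-0.003,0.03,0],[-0.003,0.03,0],[-0.002,0.03,0],[-0.001,0.03,0]],"delta_rot":[[0,0,0],[0,0,0],[0,0,0],[0,0,0],[0,0,0],[0,0,0],[0,0,0],[0,0,0]],"fingers":[0,0,0,0,0,0,0,0]}'
python3 - <<'E'
from h import *
st()
im=cv2.imread("pics/t8_raw.png")
# box rim edges: sub-pixel by gradient lines, print corners' neighbourhood via Hough
g=cv2.cvtColor(cv2.GaussianBlur(im,(0,0),.8),cv2.COLOR_BGR2GRAY)[150:222,240:312]
ls=cv2.createLineSegmentDetector().detect(g)[0][:,0]
for a in ls:
    if np.hypot(a[2]-a[0],a[3]-a[1])>22:
        p=at("top",240+a[0],150+a[1],.055);q=at("top",240+a[2],150+a[3],.055);print(p[:2],q[:2])
E
```

```text
t: 32.05
position: [0.5803, -0.2468, 0.1499]
tool_rot: [0.001, 1.0, -0.016, 0.002]
ft_force: [-0.1, 0.0, -1.7]
width: 0.153
grasp_force: 58.7
t: 32.85
position: [0.5592, -0.0067, 0.1495]
tool_rot: [0.001, 1.0, -0.016, 0.002]
ft_force: [1.0, -1.2, -1.4]
width: 0.153
grasp_force: 58.7
32.85 [ 0.5592 -0.0067  0.1495] 
 [[ 1.    -0.031  0.003]
 [-0.031 -1.    -0.002]
 [ 0.003  0.002 -1.   ]] w 0.15276677909157582 g 58.65715026855469 F [ 1.  -1.2 -1.4]
[ 0.4779 -0.0444] [ 0.5163 -0.0815]
[0.5022 0.0692] [0.628  0.0637]
[0.6241 0.0615] [ 0.6212 -0.0612]
[ 0.6177 -0.0619] [ 0.5006 -0.059 ]
[ 0.6104 -0.0552] [0.6142 0.0586]
[0.6103 0.0559] [0.508  0.0591]
[ 0.4927 -0.0042] [0.4946 0.0625]
```

```bash
python3 -m creep '{"slide":[[0,0.005,0],[0,0.0045,-0.01],[0,0,-0.015],[0,0,-0.015],[0,0,-0.01],[0,0,-0.006],[0,0,-0.004],[0,0,0]],"delta_rot":[[0,0,0],[0,0,0],[0,0,0],[0,0,0],[0,0,0],[0,0,0],[0,0,0],[0,0,0]],"fingers":[0,0,0,0,0,0,0,0]}'
python3 -m creep '{"slide":[[0,0,-0.002],[0,0,-0.002],[0,0,-0.002],[0,0,-0.001],[0,0,0],[0,0,0],[0,0,0],[0,0,0]],"delta_rot":[[0,0,0],[0,0,0],[0,0,0],[0,0,0],[0,0,0],[0,0,0],[0,0,0],[0,0,0]],"fingers":[0,0,0,0,0,0,0,0]}'
```

```text
t: 33.65
position: [0.5596, 0.0014, 0.0887]
tool_rot: [0.001, 1.0, -0.016, 0.001]
ft_force: [0.3, -0.7, -2.2]
width: 0.153
grasp_force: 58.7
t: 34.45
position: [0.5596, 0.0016, 0.0821]
tool_rot: [0.001, 1.0, -0.016, 0.002]
ft_force: [-0.8, -0.1, -1.6]
width: 0.153
grasp_force: 58.7
```

```bash
python3 -m creep '{"slide":[[0,0,-0.001],[0,0,-0.001],[0,0,-0.001],[0,0,-0.001],[0,0,0],[0,0,0],[0,0,0],[0,0,0]],"delta_rot":[[0,0,0],[0,0,0],[0,0,0],[0,0,0],[0,0,0],[0,0,0],[0,0,0],[0,0,0]],"fingers":[0,0,0,0,0,0,0,0]}'
```

```text
t: 35.25
position: [0.5596, 0.0016, 0.078]
tool_rot: [0.001, 1.0, -0.016, 0.002]
ft_force: [0.5, -0.2, -1.8]
width: 0.153
grasp_force: 58.8
```

```bash
python3 -m creep '{"slide":[[0,0,-0.001],[0,0,0],[0,0,0],[0,0,0],[0,0,0],[0,0,0],[0,0,0],[0,0,0]],"delta_rot":[[0,0,0],[0,0,0],[0,0,0],[0,0,0],[0,0,0],[0,0,0],[0,0,0],[0,0,0]],"fingers":[0,0,0,0.2,0.25,0.3,0.4,0.4]}'
python3 -m creep '{"slide":[[0,0,0],[0,0,0.01],[0,0,0.03],[0,0,0.04],[0,-0.02,0.03],[0,-0.03,0.02],[0,-0.04,0],[0,-0.04,0]],"delta_rot":[[0,0,0],[0,0,0],[0,0,0],[0,0,0],[0,0,0],[0,0,0],[0,0,0],[0,0,0]],"fingers":[0.5,0.5,0.5,0.5,0.5,0.5,0.5,0.5]}'
python3 - <<'E'
from h import *
st();c=camera_params("wrist");print(c["pose"][:3,3])
E
```

```text
t: 36.05
position: [0.5596, 0.0016, 0.0769]
tool_rot: [0.001, 1.0, -0.016, 0.002]
ft_force: [-0.1, 0.1, -0.5]
width: 0.399
grasp_force: 0.0
t: 36.85
position: [0.5597, -0.1295, 0.2088]
tool_rot: [0.001, 1.0, -0.015, 0.003]
ft_force: [-0.7, 0.7, -0.5]
width: 0.501
grasp_force: 0.0
36.85 [ 0.5597 -0.1295  0.2088] 
 [[ 1.    -0.03   0.006]
 [-0.03  -1.    -0.003]
 [ 0.006  0.003 -1.   ]] w 0.5007054856900254 g 0.0 F [-0.7  0.7 -0.5]
[ 0.63537408 -0.13201139  0.33706529]
```

```bash
python3 -m creep '{"slide":[[-0.0093,-0.004,0],[-0.0093,-0.004,0],[-0.0093,-0.004,0],[-0.0093,-0.004,0],[-0.0093,-0.004,0],[-0.0093,-0.004,0],[-0.0093,-0.004,0],[-0.0093,-0.004,0]],"delta_rot":[[0,0,7.35],[0,0,7.35],[0,0,7.35],[0,0,7.35],[0,0,7.35],[0,0,7.35],[0,0,7.35],[0,0,7.35]],"fingers":[0.6,0.6,0.6,0.6,0.6,0.6,0.6,0.6]}'
python3 -m creep '{"slide":[[-0.0093,-0.004,-0.01],[-0.0093,-0.004,-0.01],[-0.0093,-0.004,-0.01],[-0.0093,-0.004,-0.01],[-0.0093,-0.004,-0.01],[-0.0093,-0.004,0],[-0.0093,-0.004,0],[-0.0093,-0.004,0]],"delta_rot":[[0,0,7.35],[0,0,7.35],[0,0,7.35],[0,0,7.35],[0,0,7.35],[0,0,7.35],[0,0,7.35],[0,0,7.35]],"fingers":[0.6,0.6,0.6,0.6,0.6,0.6,0.6,0.6]}'
python3 - <<'E'
from h import *
st(); cp=camera_params("wrist");snap("wrist","w9")
import pickle;pickle.dump(cp,open("cp.pkl","wb"))
snap("top","t9");snap("scene","s9")
a=cv2.imread("pics/w9.png");b=cv2.imread("pics/t9.png")[80:290,180:460];c=cv2.imread("pics/s9.png")[130:310,130:370]
cv2.imwrite("pics/m9.png",np.vstack([np.hstack([cv2.resize(b,(333,250)),cv2.resize(c,(333,250))]),cv2.resize(a,(467,350))[:, :].copy() if 0 else cv2.copyMakeBorder(cv2.resize(a,(467,350)),0,0,0,199,cv2.BORDER_CONSTANT)]))
E
```

```text
t: 37.65
position: [0.4848, -0.1605, 0.2077]
tool_rot: [0.0, 0.877, 0.48, 0.002]
ft_force: [-0.1, 0.2, 0.0]
width: 0.597
grasp_force: 0.0
t: 38.45
position: [0.4105, -0.1926, 0.1576]
tool_rot: [-0.001, 0.529, 0.849, 0.002]
ft_force: [-0.4, 0.0, -0.5]
width: 0.599
grasp_force: 0.0
38.45 [ 0.4105 -0.1926  0.1576] 
 [[-0.44   0.898  0.001]
 [ 0.898  0.44   0.004]
 [ 0.003  0.002 -1.   ]] w 0.5989498368196581 g 0.0 F [-0.4  0.  -0.5]
```

View pics/m9.png

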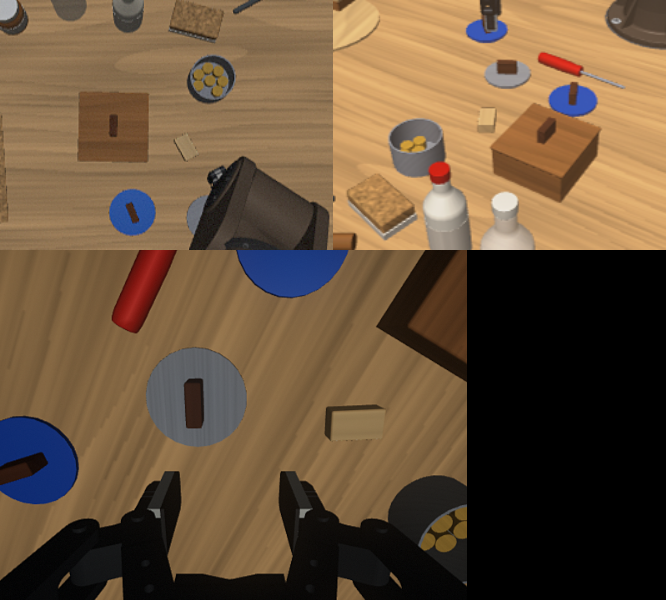

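The square lid is on, with its handle upright and its edges flush. The grey lid was knocked and now sits at (196,397), with its handle nearly along the image's vertical. I'll re-measure it.

```bash
python3 - <<'E'
from h import *
import pickle;cp=pickle.load(open("cp.pkl","rb"))
im=cv2.imread("pics/w9_raw.png").astype(int)
roi=im[105:245,165:305]
hsv=cv2.cvtColor(roi.astype(np.uint8),cv2.COLOR_BGR2HSV)
m=((hsv[...,1]<60)&(hsv[...,2]>70)).astype(np.uint8)
n,l,s,c=cv2.connectedComponentsWithStats(m);k=1+s[1:,4].argmax()
hull=cv2.convexHull(np.argwhere(l==k)[:,::-1].astype(np.float32))
e=cv2.fitEllipse(hull);print("ell",e)
u,v=165+e[0][0],105+e[0][1];P=at("wrist",u,v,.013,cp);print("plate c",P,"dia",np.linalg.norm(at("wrist",u+e[1][0]/2,v,.013,cp)-at("wrist",u-e[1][0]/2,v,.013,cp)))
y,x=[int(t) for t in (e[0][1],e[0][0])]
d=((roi.max(2)<95)).astype(np.uint8); yy,xx=np.mgrid[:140,:140]; d[(xx-x)**2+(yy-y)**2>40**2]=0
n,l,s,c=cv2.connectedComponentsWithStats(d);k=1+s[1:,4].argmax();pts=np.argwhere(l==k)[:,::-1].astype(np.float32)
print(s[k],cv2.minAreaRect(pts)); b=cv2.boxPoints(cv2.minAreaRect(pts))
B=[at("wrist",165+q[0],105+q[1],.03,cp) for q in b];print(B)
st()
E
```

```text
ell ((69.97472381591797, 71.09628295898438), (117.42928314208984, 121.9535903930664), 120.1246109008789)
plate c [ 0.3743 -0.1887  0.013 ] dia 0.09024987534617432
[  55   48   25   62 1381] ((67.81900787353516, 78.6990966796875), (61.21635437011719, 23.735010147094727), 87.27368927001953)
[array([ 0.3581, -0.1748,  0.03  ]), array([ 0.3728, -0.1667,  0.03  ]), array([ 0.3937, -0.207 ,  0.03  ]), array([ 0.3782, -0.2156,  0.03  ])]
38.6 [ 0.4108 -0.1926  0.1576] 
 [[-0.432  0.902  0.001]
 [ 0.902  0.432  0.004]
 [ 0.003  0.002 -1.   ]] w 0.6044985186524823 g 0.0 F [-0.3  0.   0.2]
```

```bash
python3 -m creep '{"slide":[[-0.008,-0.001,-0.01],[-0.01,-0.001,-0.02],[-0.008,-0.001,-0.02],[-0.006,-0.0004,-0.02],[0,0,-0.02],[0,0,-0.01],[0,0,0],[0,0,0]],"delta_rot":[[0,0,0.5],[0,0,0.5],[0,0,0.5],[0,0,0.3],[0,0,0],[0,0,0],[0,0,0],[0,0,0]],"fingers":[0.6,0.6,0.6,0.6,0.5,0.5,0.5,0.5]}'
python3 - <<'E'
from h import *
st();print(np.round(state()["q"],3))
E
```

```text
t: 39.4
position: [0.3792, -0.1958, 0.0574]
tool_rot: [-0.001, 0.518, 0.855, 0.002]
ft_force: [-0.9, -0.6, -0.5]
width: 0.504
grasp_force: 0.0
39.4 [ 0.3792 -0.1958  0.0574] 
 [[-0.463  0.887  0.001]
 [ 0.887  0.463  0.004]
 [ 0.003  0.002 -1.   ]] w 0.5035145159133134 g 0.0 F [-0.9 -0.6 -0.5]
[-0.634  0.553  2.205  0.009  0.385 -1.123]
```

```bash
python3 -m creep '{"slide":[[0,0,-0.01],[0,0,-0.01],[0,0,-0.007],[0,0,0],[0,0,0],[0,0,0],[0,0,0],[0,0,0]],"delta_rot":[[0,0,0],[0,0,0],[0,0,0],[0,0,0],[0,0,0],[0,0,0],[0,0,0],[0,0,0]],"fingers":[0.5,0.5,0.5,0.5,0.5,0.4,0.3,0.3]}'
python3 -m creep '{"slide":[[0,0,0],[0,0,0],[0,0,0],[0,0,0],[0,0,0],[0,0,0],[0,0,0],[0,0,0]],"delta_rot":[[0,0,0],[0,0,0],[0,0,0],[0,0,0],[0,0,0],[0,0,0],[0,0,0],[0,0,0]],"fingers":[0.25,0.2,0.15,0,0,0,0,0]}'
```

```text
t: 40.2
position: [0.3789, -0.1958, 0.0302]
tool_rot: [-0.001, 0.518, 0.855, 0.002]
ft_force: [-0.4, 0.4, -0.6]
width: 0.299
grasp_force: 0.0
t: 41.0
position: [0.3789, -0.1958, 0.0302]
tool_rot: [-0.001, 0.518, 0.855, 0.002]
ft_force: [0.8, 1.1, 6.0]
width: 0.148
grasp_force: 58.5
```

```bash
python3 -m creep '{"slide":[[0,0,0.01],[0,0,0.02],[0,0,0.03],[0.01,0,0.03],[0.02,0,0.02],[0.025,0,0.01],[0.025,0,0],[0.025,0,0]],"delta_rot":[[0,0,0],[0,0,0],[0,0,0],[0,0,0],[0,0,0],[0,0,0],[0,0,0],[0,0,0]],"fingers":[0,0,0,0,0,0,0,0]}'
python3 - <<'E'
from h import *
st(); snap("top","t10"); snap("scene","s10"); cp=camera_params("wrist"); snap("wrist","w10")
print(pix("top",(.652,-.192,.055)),pix("wrist",(.652,-.192,.055),cp),pix("scene",(.652,-.192,.055)))
a=cv2.imread("pics/w10.png");b=cv2.imread("pics/t10.png")[100:280,290:450];c=cv2.imread("pics/s10.png")[130:290,110:310]
cv2.imwrite("pics/m10.png",np.vstack([np.hstack([cv2.resize(b,(267,300)),cv2.resize(c,(375,300))]),cv2.copyMakeBorder(cv2.resize(a,(400,300)),0,0,0,242,cv2.BORDER_CONSTANT)]))
import pickle;pickle.dump(cp,open("cp.pkl","wb"))
E
```

```text
t: 41.8
position: [0.4847, -0.1956, 0.1512]
tool_rot: [-0.0, 0.518, 0.855, 0.002]
ft_force: [-0.4, -0.1, -1.3]
width: 0.147
grasp_force: 58.9
41.8 [ 0.4847 -0.1956  0.1512] 
 [[-0.463  0.886  0.001]
 [ 0.886  0.463  0.003]
 [ 0.002  0.003 -1.   ]] w 0.14714357539647807 g 58.92170548439026 F [-0.4 -0.1 -1.3]
[357.5 145.4] [482.5 317.8] [190.4 226.6]
```

View pics/m10.png

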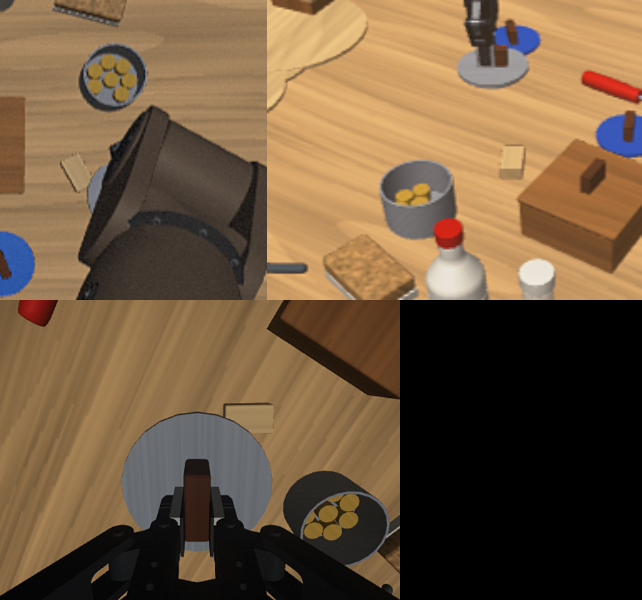

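The wrist view shows the held lid's disc (edges at u 122 and 272, top at v 412) and the tin rim centred near (345,528), which agrees with the prediction. I'll compute the lid's offset in the hand.

```bash
python3 - <<'E'
from h import *
from scipy.optimize import least_squares
import pickle;cp=pickle.load(open("cp.pkl","rb"))
im=cv2.imread("pics/w10_raw.png");hsv=cv2.cvtColor(im,cv2.COLOR_BGR2HSV)
m=((hsv[...,1]<70)&(hsv[...,2]>75)).astype(np.uint8);m[:145]=0;m[300:]=0;m[:,:160]=0;m[:,390:]=0
n,l,s,c=cv2.connectedComponentsWithStats(m);k=1+s[1:,4].argmax();print(s[k])
h=cv2.convexHull(np.argwhere(l==k)[:,::-1].astype(np.float32))[:,0]; h=h[h[:,1]<255]
T=np.array([.4847,-.1956,.1512]); W=np.array([at("wrist",u,v,T[2]-.017,cp)[:2] for u,v in h])
f=least_squares(lambda p:np.hypot(*(W-p[:2]).T)-p[2],[.48,-.19,.047],loss="soft_l1",f_scale=.001)
print("lid c,r",f.x,"off from TCP",f.x[:2]-T[:2],len(h))
E=[(302,527),(388,527),(345,491),(345,566)]
Q=[at("wrist",u*1.4,(v-300)*1.4,.055,cp) for u,v in E];print("tin",Q,np.mean(Q[:2],0),np.mean(Q[2:],0))
for z in(.055,):
  q=np.array(Q)[:,:2]; g=least_squares(lambda p:np.hypot(*(q-p[:2]).T)-p[2],[.65,-.19,.045]);print(g.x)
E
```

```text
[  170   158   211   142 20067]
lid c,r [ 0.48274508 -0.18966586  0.04607167] off from TCP [-0.00195492  0.00593414] 31
tin [array([ 0.6141, -0.2119,  0.055 ]), array([ 0.6907, -0.1718,  0.055 ]), array([ 0.6278, -0.1598,  0.055 ]), array([ 0.6818, -0.2302,  0.055 ])] [ 0.6524  -0.19185  0.055  ] [ 0.6548 -0.195   0.055 ]
[ 0.65428451 -0.19545049  0.04389457]
```

```bash
python3 -m creep '{"slide":[[0.02,-0.001,0],[0.025,-0.001,0],[0.025,-0.001,0],[0.025,-0.0005,0],[0.025,0,0],[0.025,0,0],[0.018,0,0],[0.0075,0,0]],"delta_rot":[[0,0,0],[0,0,0],[0,0,0],[0,0,0],[0,0,0],[0,0,0],[0,0,0],[0,0,0]],"fingers":[0,0,0,0,0,0,0,0]}'
python3 -m creep '{"slide":[[0,0,-0.01],[0,0,-0.015],[0,0,-0.015],[0,0,-0.01],[0,0,-0.007],[0,0,-0.004],[0,0,0],[0,0,0]],"delta_rot":[[0,0,0],[0,0,0],[0,0,0],[0,0,0],[0,0,0],[0,0,0],[0,0,0],[0,0,0]],"fingers":[0,0,0,0,0,0,0,0]}'
```

```text
t: 42.75
position: [0.6545, -0.1993, 0.1498]
tool_rot: [-0.001, 0.518, 0.855, 0.002]
ft_force: [0.1, -0.0, -1.2]
width: 0.147
grasp_force: 59.0
t: 43.55
position: [0.6545, -0.1994, 0.0893]
tool_rot: [-0.001, 0.518, 0.855, 0.002]
ft_force: [0.9, -0.4, -2.4]
width: 0.146
grasp_force: 59.0
```

```bash
python3 -m creep '{"slide":[[0.0005,0,-0.001],[0,0,-0.002],[0,0,-0.001],[0,0,-0.001],[0,0,-0.001],[0,0,-0.001],[0,0,0],[0,0,0]],"delta_rot":[[0,0,0],[0,0,0],[0,0,0],[0,0,0],[0,0,0],[0,0,0],[0,0,0],[0,0,0]],"fingers":[0,0,0,0,0,0,0,0]}'
```

```text
t: 44.35
position: [0.6555, -0.1997, 0.0841]
tool_rot: [0.0, 0.518, 0.855, 0.002]
ft_force: [-2.3, -0.9, 14.0]
width: 0.154
grasp_force: 61.4
```

```bash
python3 -c "
from rig import *;s=state();print(s['ft_force'],s['ft_torque'])"
python3 -m creep '{"slide":[[0,0,0.002],[0,0,0.002],[0,0,0.002],[0,0,0],[0,0,0],[0,0,0],[0,0,0],[0,0,0]],"delta_rot":[[0,0,0],[0,0,0],[0,0,0],[0,0,0],[0,0,0],[0,0,0],[0,0,0],[0,0,0]],"fingers":[0,0,0,0,0,0,0,0]}'
python3 - <<'E'
from h import *
s=state();print(s['ft_force'],s['ft_torque'])
snap("scene","s11");snap("top","t11"); cp=camera_params("wrist"); snap("wrist","w11")
T=np.array(s["position"])
import pickle;pickle.dump((cp,T),open("cp11.pkl","wb"))
from scipy.optimize import least_squares
im=cv2.imread("pics/w11_raw.png");hsv=cv2.cvtColor(im,cv2.COLOR_BGR2HSV)
m=((hsv[...,1]<70)&(hsv[...,2]>75)).astype(np.uint8);m[:145]=0;m[300:]=0;m[:,:160]=0;m[:,390:]=0
n,l,st_,c=cv2.connectedComponentsWithStats(m);k=1+st_[1:,4].argmax();print(st_[k])
h=cv2.convexHull(np.argwhere(l==k)[:,::-1].astype(np.float32))[:,0]; h=h[h[:,1]<255]
W=np.array([at("wrist",u,v,T[2]-.017,cp)[:2] for u,v in h])
f=least_squares(lambda p:np.hypot(*(W-p[:2]).T)-p[2],[.65,-.19,.047],loss="soft_l1",f_scale=.001)
print("lid c,r",f.x,"off",f.x[:2]-T[:2])
E
```

```text
[-2.3427905  -0.86746478 13.95038824] [0.26749165 0.78890591 0.08123753]
t: 45.15
position: [0.6548, -0.1993, 0.0878]
tool_rot: [-0.001, 0.518, 0.855, 0.002]
ft_force: [-0.2, -0.1, -1.0]
width: 0.152
grasp_force: 59.1
[-0.23826683 -0.05346767 -1.03418542] [-0.00184653 -0.02290461 -0.00394985]
[  170   158   211   142 20163]
lid c,r [ 0.65168082 -0.19346013  0.04643752] off [-0.00310879  0.00581109]
```

The contact moment puts the touch at the −x side, so the lid must go about 4 mm to +x and 1 mm to −y.

```bash
python3 -m creep '{"slide":[[0.002,-0.001,0],[0.002,0,0],[0,0,-0.001],[0,0,-0.001],[0,0,-0.001],[0,0,-0.001],[0,0,0],[0,0,0]],"delta_rot":[[0,0,0],[0,0,0],[0,0,0],[0,0,0],[0,0,0],[0,0,0],[0,0,0],[0,0,0]],"fingers":[0,0,0,0,0,0,0,0]}'
python3 -m creep '{"slide":[[0,0,-0.001],[0,0,-0.001],[0,0,0],[0,0,0],[0,0,0],[0,0,0],[0,0,0],[0,0,0]],"delta_rot":[[0,0,0],[0,0,0],[0,0,0],[0,0,0],[0,0,0],[0,0,0],[0,0,0],[0,0,0]],"fingers":[0,0,0,0,0,0,0,0]}'
python3 -c "
from rig import *;s=state();print(s['ft_force'],s['ft_torque'])"
```

```text
t: 46.1
position: [0.6588, -0.2003, 0.084]
tool_rot: [-0.001, 0.518, 0.855, 0.002]
ft_force: [0.4, -0.1, -1.0]
width: 0.15
grasp_force: 59.1
t: 46.9
position: [0.6588, -0.2003, 0.082]
tool_rot: [-0.001, 0.518, 0.855, 0.002]
ft_force: [0.5, 0.8, -1.9]
width: 0.153
grasp_force: 59.1
[ 0.49520637  0.7871102  -1.94087772] [-0.0327522  -0.00120044  0.01069057]
```

No contact at 0.082, so the step has entered the mouth. Continuing down.

```bash
python3 -m creep '{"slide":[[0,0,-0.001],[0,0,-0.001],[0,0,-0.001],[0,0,-0.001],[0,0,-0.0005],[0,0,0],[0,0,0],[0,0,0]],"delta_rot":[[0,0,0],[0,0,0],[0,0,0],[0,0,0],[0,0,0],[0,0,0],[0,0,0],[0,0,0]],"fingers":[0,0,0,0,0,0,0,0]}'
python3 -c "
from rig import *;s=state();print(s['ft_force'],s['ft_torque'])"
```

```text
t: 47.7
position: [0.6588, -0.2002, 0.0784]
tool_rot: [-0.001, 0.518, 0.855, 0.002]
ft_force: [-3.6, 1.4, 7.6]
width: 0.149
grasp_force: 60.4
[-3.59564067  1.40589743  7.59690584] [ 0.02476046  0.51805358 -0.06385546]
```

```bash
python3 -m creep '{"slide":[[0,0,0],[0,0,0],[0,0,0],[0,0,0],[0,0,0],[0,0,0.01],[0,0,0.03],[0,0,0.04]],"delta_rot":[[0,0,0],[0,0,0],[0,0,0],[0,0,0],[0,0,0],[0,0,0],[0,0,0],[0,0,0]],"fingers":[0.2,0.25,0.3,0.4,0.5,0.5,0.5,0.5]}'
python3 -m creep '{"slide":[[-0.03,-0.02,0.02],[-0.03,-0.02,0.02],[-0.03,-0.03,0.02],[-0.03,-0.03,0],[-0.03,-0.03,0],[-0.03,-0.03,0],[-0.03,-0.03,0],[-0.03,-0.03,0]],"delta_rot":[[0,0,0],[0,0,0],[0,0,0],[0,0,0],[0,0,0],[0,0,0],[0,0,0],[0,0,0]],"fingers":[0.5,0.5,0.5,0.5,0.5,0.5,0.5,0.5]}'
python3 - <<'E'
from h import *
st(); snap("top","t12"); snap("scene","s12")
# seated? compare plate centre seen in both cameras, assuming z=.061
for cam,n,p in(("top","t12",(.656,-.194,.061)),("scene","s12",(.656,-.194,.061))):
    im=cv2.imread(f"pics/{n}_raw.png");hsv=cv2.cvtColor(im,cv2.COLOR_BGR2HSV)
    u,v=[int(round(t)) for t in pix(cam,p)]
    m=np.zeros(im.shape[:2],np.uint8);cv2.circle(m,(u,v),34,1,-1)
    m&=((hsv[...,1]<60)&(hsv[...,2]>(95))).astype(np.uint8)
    k,l,s,c=cv2.connectedComponentsWithStats(m);i=1+s[1:,4].argmax()
    e=cv2.fitEllipse(cv2.convexHull(np.argwhere(l==i)[:,::-1].astype(np.float32)))
    print(cam,"pred",(u,v),"ell",np.round(e[0],1),np.round(e[1],1),"->",at(cam,*e[0],.061), s[i])
# mean colours for a check
E
```

```text
t: 48.5
position: [0.6582, -0.2001, 0.1574]
tool_rot: [-0.002, 0.518, 0.855, 0.002]
ft_force: [-0.7, 0.2, 0.4]
width: 0.504
grasp_force: 0.0
t: 49.3
position: [0.4175, -0.4214, 0.2184]
tool_rot: [-0.0, 0.518, 0.855, 0.002]
ft_force: [0.3, -0.1, -0.8]
width: 0.496
grasp_force: 0.0
49.3 [ 0.4175 -0.4214  0.2184] 
 [[-0.464  0.886  0.001]
 [ 0.886  0.464  0.003]
 [ 0.002  0.002 -1.   ]] w 0.49569564106829006 g 0.0 F [ 0.3 -0.1 -0.8]
top pred (359, 143) ell [358.5 143.4] [39.1 39.9] -> [ 0.6553 -0.1933  0.061 ] [ 339  124   40   40 1092]
scene pred (188, 225) ell [189.9 234.1] [42.6 45.6] -> [ 0.6782 -0.1717  0.061 ] [ 169  213   41   45 1040]
```

```bash
python3 - <<'E'
from h import *
im=cv2.imread("pics/s12_raw.png"); g=cv2.GaussianBlur(im,(0,0),.7).astype(int)
a=np.linspace(0,2*np.pi,121)
def circ(z,c): return np.array([pix("scene",(c[0]+.047*np.cos(t),c[1]+.047*np.sin(t),z)) for t in a])
for z in(.057,.061,.068):
    p=circ(z,(.655,-.1933)); print(z,"u",p[:,0].min(),p[:,0].max(),"v",p[:,1].min(),p[:,1].max())
for u in(176,182,196,202): print("col",u,[tuple(x) for x in im[206:218,u]])
for u in(182,190,198): print("near col",u,[int(x.sum())//3 for x in im[228:246,u]])
print("row225",[int(x.sum())//3 for x in im[225,160:176]],[int(x.sum())//3 for x in im[225,204:220]])
E
```

```text
0.057 u 168.3 209.5 v 213.7 240.4
0.061 u 168.0 209.3 v 212.4 239.0
0.068 u 167.5 209.0 v 210.2 236.7
col 176 [(np.uint8(96), np.uint8(149), np.uint8(195)), (np.uint8(97), np.uint8(150), np.uint8(197)), (np.uint8(99), np.uint8(154), np.uint8(200)), (np.uint8(105), np.uint8(163), np.uint8(211)), (np.uint8(106), np.uint8(164), np.uint8(213)), (np.uint8(101), np.uint8(160), np.uint8(207)), (np.uint8(100), np.uint8(156), np.uint8(204)), (np.uint8(102), np.uint8(158), np.uint8(207)), (np.uint8(104), np.uint8(161), np.uint8(211)), (np.uint8(104), np.uint8(162), np.uint8(212)), (np.uint8(101), np.uint8(157), np.uint8(205)), (np.uint8(119), np.uint8(146), np.uint8(174))]
col 182 [(np.uint8(102), np.uint8(159), np.uint8(207)), (np.uint8(101), np.uint8(157), np.uint8(205)), (np.uint8(98), np.uint8(150), np.uint8(195)), (np.uint8(96), np.uint8(149), np.uint8(195)), (np.uint8(97), np.uint8(151), np.uint8(197)), (np.uint8(102), np.uint8(156), np.uint8(205)), (np.uint8(105), np.uint8(163), np.uint8(213)), (np.uint8(102), np.uint8(161), np.uint8(210)), (np.uint8(112), np.uint8(160), np.uint8(200)),
[... 1040 characters left out ...]
int8(99), np.uint8(155), np.uint8(205)), (np.uint8(100), np.uint8(144), np.uint8(184)), (np.uint8(152), np.uint8(151), np.uint8(154)), (np.uint8(153), np.uint8(150), np.uint8(153)), (np.uint8(151), np.uint8(150), np.uint8(153))]
near col 182 [151, 149, 152, 151, 150, 148, 151, 151, 147, 150, 150, 126, 114, 101, 107, 109, 110, 112]
near col 190 [151, 149, 153, 151, 151, 150, 150, 151, 147, 151, 152, 101, 107, 102, 105, 106, 104, 102]
near col 198 [150, 148, 151, 152, 152, 151, 151, 154, 144, 90, 85, 90, 90, 92, 93, 91, 91, 90]
row225 [166, 165, 164, 162, 161, 163, 164, 164, 163, 158, 148, 148, 149, 149, 149, 149] [148, 148, 148, 148, 150, 136, 116, 157, 154, 154, 155, 158, 160, 161, 161, 163]
```

Far edge at v≈213, near edge at 239 and sides at 169–209 all match a level plate at 61 mm, so the round lid is seated. The square lid was flush in the earlier view, and the arm is clear.

```bash
python3 -c "
from rig import *
print(sign_off())"
```

```text
the job is handed in; nothing more can be done
None
```

The job is handed in: both knobs (only two were on the bench) are in the square box, tipped from the scoop at about 44°; the scoop is back on its mat, both lids are seated, and the glue bottle and varnish jar were not touched.

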